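# Frame up shortbread for its caramel

## Task

Frame up the shortbread for its caramel topping: lift the loose square bar off the framing board and slide the board's stop back to make room, then lay every piece of shortbread from the baking tray flat on the board, side by side in one row with short edges against the back fence. Close the row up with the stop, so that the pieces touch one another, the end wall and the stop, and lay the bar back on the board along the open front so that it spans the whole row and sits flush against the front edges of all the pieces, parallel to the fence. Leave the kitchen timer and the salt shaker alone.

Things in the scene. Friction and masses are not known exactly. Their poses are not given: they have to be found in the camera images.
- frame: Framing board, fixed on the table: pale blue plastic board 155 mm deep (x) x 244 mm wide (y) x 12 mm thick, origin under it, 55 mm in front of the fence face and 112 mm from the end wall face, axes as frame_corner. Steel back fence along its far side, 28 mm high above the board; steel end wall 8 mm thick, 28 mm high, from the fence 56 mm forward. Front and top are open.
- frame_corner (a point): Inside corner on the board's top surface where fence and end wall meet, 12 mm above the table. x points away from the robot, square into the fence (fence face at x = 0, board at x < 0, its front edge at -125 mm); y runs along the fence to the end wall (wall face at y = 0, pieces belong at y < 0); z up.
- stop (a joint): Clear width in m between end wall and stop face (0 to 0.215); grows as the stop slides away from the wall, towards -y of frame_corner. Moves with about 2 N, stays where left. Stop: steel plate 8 mm thick, from the fence 56 mm forward, 28 mm above the board, on a black carriage riding on the fence (37 mm above the board).
- stop_grip (a point): Centre of the stop's black finger grip, a block 26 mm (along frame x) x 14 mm (along frame y) x 22 mm high whose top is 57 mm above the board; axes as frame_corner. The stop's face lies 10 mm to its +y side.
- stop_face (a point): The point of the stop's face, on the side towards the end wall, at the fence and at board height; axes as frame_corner. It lies clear-width to the -y side of frame_corner.
- bar_mid (a point): Loose square aluminium bar (straightedge), 28 x 28 mm section, 210 mm long, 0.4 kg: its centre, 14 mm above its underside; y along its length. It starts lying on the board, roughly along the fence, in the way of the pieces. Put down on the table in front of the board it is out of the way.
- bar_a (a point): Centre of one end face of the bar, 105 mm from bar_mid at +y.
- bar_b (a point): Centre of the other end face of the bar, 105 mm from bar_mid at -y.
- tray: White baking tray, fixed, 191 x 281 mm (x, y), walls 20 mm high, floor 4 mm thick; origin under its centre. The pieces start on it in a row along its y, each with its length across the tray, about 40 mm or more of free floor at both ends of each piece.
- timer: Red and white kitchen timer, 64 mm across, 39 mm high, stands near the work; origin under its centre. Leave alone.
- shaker: Salt shaker, 44 x 90 mm high, stands near the work; origin under its centre. Leave alone.
- piece_1_mid (a point): Piece of shortbread, golden slab 58 x 38 x 14 mm with small prick holes on top, 40 g (may be absent); origin at its centre, 7 mm above its underside; x along its 58 mm length, y along its 38 mm width
- piece_2_mid (a point): Piece of shortbread, golden slab 58 x 38 x 14 mm with small prick holes on top, 40 g (may be absent); origin at its centre, 7 mm above its underside; x along its 58 mm length, y along its 38 mm width
- piece_3_mid (a point): Piece of shortbread, golden slab 58 x 38 x 14 mm with small prick holes on top, 40 g (may be absent); origin at its centre, 7 mm above its underside; x along its 58 mm length, y along its 38 mm width
- piece_4_mid (a point): Piece of shortbread, golden slab 58 x 38 x 14 mm with small prick holes on top, 40 g (may be absent); origin at its centre, 7 mm above its underside; x along its 58 mm length, y along its 38 mm width
- piece_5_mid (a point): Piece of shortbread, golden slab 58 x 38 x 14 mm with small prick holes on top, 40 g (may be absent); origin at its centre, 7 mm above its underside; x along its 58 mm length, y along its 38 mm width

How it is judged:
By the outcome, as a careful person would: the job done as asked, in the order asked, and still so for the second after the job is handed in, with the robot touching nothing.
Of piece_1, piece_2, piece_3, piece_4, piece_5 only 3 to 5 are there at a start; the rules pass over those that are not, and their reading is None.
At some moment in a run one of bar may be knocked a few centimetres aside while the robot is not near it.
Once in a run the grip may slacken for a moment while it holds something.
It also fails if it takes over 210 s, if anything falls off the work surface, if the arm or the gripper's body presses on something with over 40 N, if the wrist force passes 120 N, or if a joint passes its speed limit or range.

## Robot

A 6-joint arm with a two-finger parallel gripper is mounted at the origin on the work surface; the furniture and walls round the work are solid. World frame = base frame: x ahead of the robot, y to its left, z up, the work surface at z = 0. Lengths are in mm, angles in rad, forces in N, time in s.
With the tool pointing down it reaches from about 300 to 775 mm from the base axis. Payload 14.6 kg.
Tool frame: the origin (TCP) lies midway between the tips of the shut fingers; the grasp point (between the pads) lies 19 mm behind it; z points along the fingers, y is the direction in which the jaws open and shut (so a half turn about z gives the same grasp; the last joint's range is limited). The gripper opens to 94 mm and grips with 3 to 60 N. Pads are 16 mm wide; open, the fingers measure 119 mm over their backs; the gripper's body (75 mm by 177 mm) begins 78 mm behind the grasp point.
Start: joints at [-1.326, 0.3, 1.521, -0, 1.321, -0.067], TCP at [168.718, -523.473, 205.446] pointing down, gripper open.
Joint ranges: [-3.03, 3.03], [-0.79, 2.21], [0.23, 2.52], [-1.04, 4.18], [0, 3.07], [-2.55, 2.55]. Speed limits (rad/s): [2.22, 2.22, 2.57, 3.14, 3.14, 3.14].

## Interface

Orientations are given as [roll, pitch, yaw] about the fixed x, y, z axes, in that order (R = Rz(yaw) Ry(pitch) Rx(roll)).
In Python, from plant import get_obs, grab_frame, finish_job, nets gives the robot as it stands.
- The arm moves only by the tool step_arm, never from a script. Its argument "targets" is a list of rows, each a list of 3 entries, a list of its own where there are three numbers: the turn, a rotation vector about the tool's x, y, z in units of 6 degrees (1.0 is 6 degrees), then the shift along the tool's x, y, z in units of 25 mm (1.0 is 25 mm), then the finger opening in mm, from 0 to 94. A call has 1 to 12 rows; each row shifts and turns the commanded pose from where the row before left it, along the tool's axes as they then stand; what a row does not reach is not made up. A row lasts 1/12 s, in which the tool goes at most 41.7 mm and 7.16 degrees, less where a joint would pass 70% of its speed; a pose out of reach is approached as far as the arm can. A call is refused whole if a number of a shift passes 1 or a number of a turn 1, either way. A call with a gripper value outside its range is refused whole. The fingers move at their own pace and stop on an object; the grip force is fixed at half the most. Time passes only in rows, so rows that do not move let the fingers close. It gives the time, the measured TCP pose, the force and the opening at its end, in the units of the state.
- get_obs(): the state, without advancing time (a new reading comes with each control period).
- grab_frame(name): name is "side" or "top"; returns a dict with "image" (400x640x3 uint8, red, green, blue), "fx", "fy", "cx", "cy" (pixels), "k1" (the pictures are not rectified: a ray, as slopes to the right and down, at radius r is drawn at 1 + k1 r^2 times it, then the intrinsics apply), "pose" (4x4, takes a point from camera to world coordinates). Camera axes: x right, y down, z forward; pixel columns grow to the right and rows downward; lengths in mm; the calibration is good to about 2 mm. A picture is of the moment at which its call begins. There is no depth.
- finish_job(): hands the job in, once; it reports no verdict.
Trained networks look in the newest picture that a camera, given by its name, has taken for a name from the list of things; names that differ only in an ending like _2 or _b are one class to them, and where a whole thing is asked for, a point or a joint stands for the part that bears it (a point fixed in the world has none). Each returns a list of dicts, best first, with "confidence" (0 to 1); they miss things now and then, are a little off and sometimes report something else, mostly with a low value. They report only what shows in the picture. A call takes as long as a camera call.
- nets.recognise(name, camera): "at" ([x, y, z] in mm, in the coordinates of the camera as it stood for that picture, good to about 4 mm: the middle of the surface that is visible of it).
- nets.masks_of(name, camera): "region" (400x640 bool, what is visible of it).
- nets.landmark_of(name, camera): "at" ([x, y, z] in mm, in the coordinates of the camera as it stood for that picture, good to about 4 mm: a listed point, or the origin of a listed thing).
The state is a dict: "time_s": time; "joint_positions": joint angles; "qd": joint speeds; "joint_torque": joint torques, N m; "ee_pos": TCP position; "orientation": TCP orientation; "ft_force": force on the tool from outside, world axes, zero at the start; "wrist_torque": the same for the moment, N m; "finger_gap": finger opening in mm.
Only numpy, scipy, OpenCV 4.12 (cv2) and the standard library are available. Lean on these libraries where they do the work, as an engineer would, in place of code of your own. Each camera call takes 0.05 s, during which the arm holds its last target. There are 200 camera calls.

## Working session

There is one attempt and no reset: what is moved stays moved. The work goes in short steps, Python scripts to look and compute and a tool call to move; the robot and the scene stay as the last step left them, time stands still between calls to the robot, and variables do not carry over. Pictures are saved under pics/ and viewed, about 12 in all and at most 16, crops included, and the job is handed in when it is done.

Besides the shell and the picture viewer there is one more tool, called after ">>>" as name(argument=value, ...) on one line, values as JSON. step_arm: Moves the arm, as the interface text tells. Its arguments: {"type":"object","properties":{"targets":{"type":"array","items":{"type":"array"}}},"required":["targets"]}

```bash
mkdir -p pics; ls
cat > h.py <<'E'
import numpy as np, cv2
from plant import get_obs, grab_frame, finish_job, nets
def w(f,p): p=np.array(p,float); return f["pose"][:3,:3]@p+f["pose"][:3,3]
def proj(f,P):
    P=np.atleast_2d(np.array(P,float)); T=np.linalg.inv(f["pose"]); c=P@T[:3,:3].T+T[:3,3]
    s=c[:,:2]/c[:,2:]; r2=(s**2).sum(1,keepdims=True); s=s*(1+f["k1"]*r2)
    return s*[f["fx"],f["fy"]]+[f["cx"],f["cy"]]
def ray(f,uv,z):
    uv=np.atleast_2d(np.array(uv,float)); K=np.array([[f["fx"],0,f["cx"]],[0,f["fy"],f["cy"]],[0,0,1]])
    d=(uv-[f["cx"],f["cy"]])/[f["fx"],f["fy"]]; s=d.copy()
    for _ in range(20): s=d/(1+f["k1"]*(s**2).sum(1,keepdims=True))
    D=np.c_[s,np.ones(len(s))]@f["pose"][:3,:3].T; o=f["pose"][:3,3]
    return o+D*((z-o[2])/D[:,2])[:,None]
def save(f,n): cv2.imwrite("pics/"+n,f["image"][:,:,::-1])
E
python3 - <<'E'
from h import *
np.set_printoptions(precision=1,suppress=True)
print(get_obs())
for c in ["top","side"]:
    f=grab_frame(c); save(f,c+"0.png"); print(c,f["pose"],f["k1"],f["fx"])
    for n in ["frame_corner","frame","stop_grip","stop_face","bar_mid","bar_a","tray","timer","shaker","piece_1_mid"]:
        print(n,[(round(d["confidence"],2),w(f,d["at"])) for d in nets.landmark_of(n,c)])
E
```

```text
pics
{'time_s': 0.0, 'joint_positions': array([-1.3,  0.3,  1.5,  0. ,  1.3, -0.1]), 'qd': array([-0., -0., -0., -0., -0.,  0.]), 'joint_torque': array([  0. , -53.2, -35.3,   0.1,   0. ,  -0. ]), 'ee_pos': array([ 168.7, -523.2,  204.9]), 'orientation': array([-3.1, -0. ,  0.3]), 'ft_force': array([ 0. ,  0.2, -0.2]), 'wrist_torque': array([0., 0., 0.]), 'finger_gap': 94.18736228029184}
top [[  -0.    -1.     0.1  391.7]
 [  -1.     0.     0.   170.7]
 [  -0.    -0.1   -1.  1308.6]
 [   0.     0.     0.     1. ]] 0.028492061747227956 476.86071671656947
frame_corner []
frame [(0.89, array([599.2,  81.6,   0.3])), (0.55, array([374.3, 316.6,  11.9]))]
stop_grip [(0.46, array([642.8, 129.1,  60.4]))]
stop_face [(0.51, array([649.1, 134.8,  13.8]))]
bar_mid [(0.66, array([546. ,  89.6,  28.7]))]
bar_a [(0.65, array([561.7, -13.7,  28.9])), (0.64, array([532.4, 197.1,  27. ]))]
tray [(0.83, array([411.7, 341.8,  -1.8]))]
timer [(0.61, array([371.6, -20.3,  -3.8])), (0.42, array([648.6, 136.8,  12.5]))]
shaker [(0.78, array([394.2, -89.5,  -3.7]))]
piece_1_mid [(0.51, array([374. , 314.1,  13.9]))]
side [[ -0.9  -0.2   0.4 190.9]
 [ -0.4   0.4  -0.8 829.6]
 [ -0.   -0.9  -0.5 464. ]
 [  0.    0.    0.    1. ]] -0.0948840859521283 389.3158350655092
frame_corner [(0.6, array([641.5, 198. ,  14.9]))]
frame [(0.83, array([598.7,  79.5,   1.3]))]
stop_grip [(0.43, array([550.6,  91.9,  19.2]))]
stop_face [(0.61, array([647.4, 140.1,  11.2]))]
bar_mid [(0.87, array([548.9,  93.2,  23.3]))]
bar_a [(0.71, array([418.6, 337.1,   9.9])), (0.7, array([565.6, -12.6,  25.7])), (0.56, array([533.6, 196.3,  28.6]))]
tray []
timer [(0.95, array([375.5, -23. ,   1.2]))]
shaker [(0.87, array([393.8, -92. ,  -3.4]))]
piece_1_mid [(0.79, array([372.4, 315.1,  10.5]))]
```

View pics/top0.png

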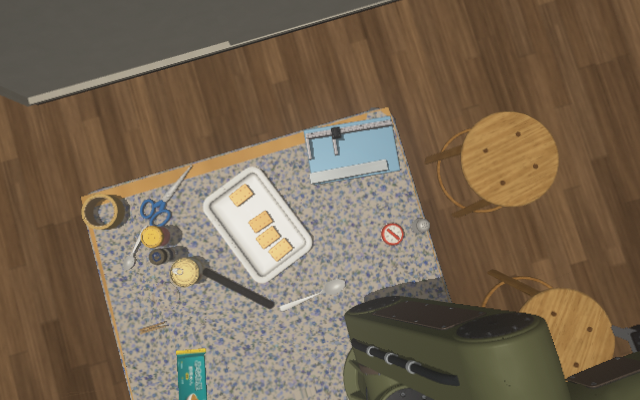

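View pics/side0.png

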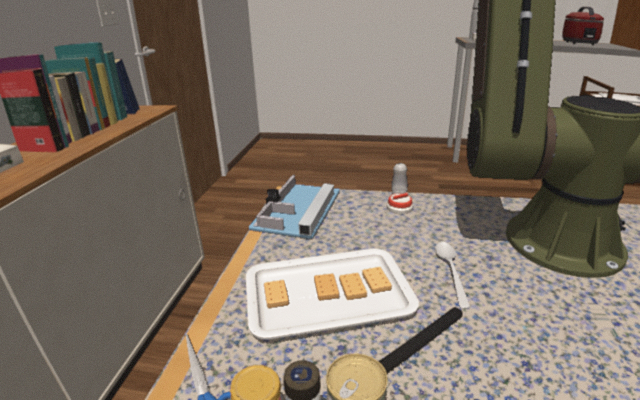

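Four pieces. The top view has the board at (352,150), the end wall on its left (309,148), the stop grip at (336,132), and the bar along the front at (348,171). The timer is at (392,234) and the shaker at (422,226). Next I'll refine the poses from masks and colour.

Run:
```python
from h import *
np.set_printoptions(precision=1,suppress=True)
for c in ["top","side"]:
    f=grab_frame(c); im=f["image"]
    for n,z in [("piece_1_mid",18),("bar_mid",40)]:
        for d in nets.masks_of(n,c):
            m=d["region"].astype(np.uint8)
            cs=max(cv2.findContours(m,0,cv2.CHAIN_APPROX_NONE)[0],key=cv2.contourArea)
            ys,xs=np.nonzero(m); 
            P=ray(f,np.c_[xs,ys],z)[:,:2].astype(np.float32)
            print(c,n,round(d["confidence"],2),m.sum(),P.mean(0),cv2.minAreaRect(P))
    x0,y0,x1,y1=(285,95,420,200) if c=="top" else (235,160,415,350)
    cv2.imwrite(f"pics/{c}crop0.png",cv2.resize(im[y0:y1,x0:x1,::-1],None,fx=5 if c=="top" else 3.2,fy=5 if c=="top" else 3.2,interpolation=cv2.INTER_CUBIC))
    # blue board
    hsv=cv2.cvtColor(im,cv2.COLOR_RGB2HSV)
    b=((hsv[:,:,0]>92)&(hsv[:,:,0]<112)&(hsv[:,:,1]>70)&(hsv[:,:,2]>110)).astype(np.uint8)
    b[:,:250 if c=="side" else 290]=0; b[:,430:]=0; b[260:]=0
    n,l,st,_=cv2.connectedComponentsWithStats(b); print(c,st[:6])
    ys,xs=np.nonzero(b); P=ray(f,np.c_[xs,ys],12)[:,:2].astype(np.float32); print(cv2.minAreaRect(P))
```

```text
top piece_1_mid 0.8 323 [373.6 315.4] ((373.96563720703125, 315.28143310546875), (39.92399215698242, 60.66170883178711), 35.325626373291016)
top piece_1_mid 0.65 5976 [410.  345.1] ((410.2631530761719, 342.808349609375), (280.88519287109375, 190.49807739257812), 35.49378204345703)
top bar_mid 0.9 829 [543.5  93.8] ((543.3244018554688, 93.23182678222656), (29.89585304260254, 209.33502197265625), 9.09607219696045)
top [[     0      0    640    400 255998]
 [   384    186      1      1      1]
 [   389    214      1      1      1]]
((466.71356201171875, -9.870405197143555), (77.33280944824219, 0.0), -172.06143188476562)
side piece_1_mid 0.72 565 [372.8 323.3] ((373.53924560546875, 322.74127197265625), (41.82592010498047, 68.6556167602539), 35.956016540527344)
side bar_mid 0.68 860 [533.9 129.4] ((536.5580444335938, 116.92706298828125), (41.715816497802734, 249.79995727539062), 9.46190357208252)
side [[     0      0    640    400 255412]
 [   283    185     36     31    336]
 [   324    189     14     25     49]
 [   307    198      1      1      1]
 [   272    213     12      4     25]
 [   284    215      9     10     30]]
((603.5648803710938, 89.35035705566406), (151.65072631835938, 245.5601348876953), 7.331376075744629)
```

View pics/topcrop0.png

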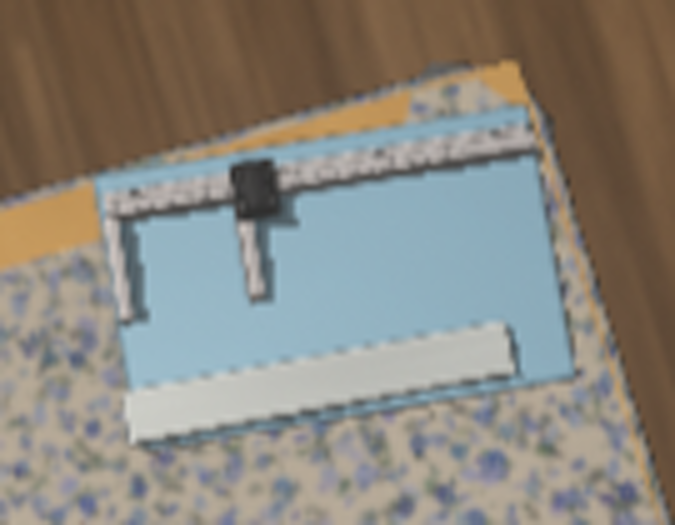

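View pics/sidecrop0.png

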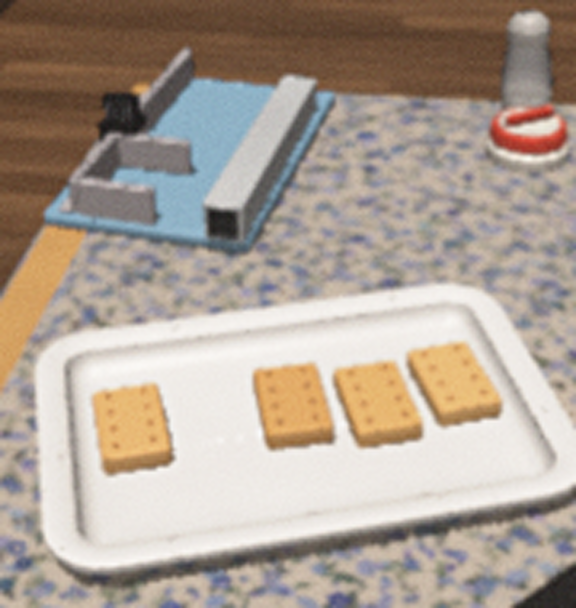

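```bash
cat > pieces.py <<'E'
from h import *
def find_pieces(f,zt=18,box=None,amin=120):
    im=cv2.cvtColor(f["image"],cv2.COLOR_RGB2HSV).astype(int)
    m=((im[:,:,0]>10)&(im[:,:,0]<24)&(im[:,:,1]>100)&(im[:,:,2]>120)).astype(np.uint8)
    x0,y0,x1,y1=box; k=np.zeros_like(m); k[y0:y1,x0:x1]=m[y0:y1,x0:x1]
    n,l,st,_=cv2.connectedComponentsWithStats(k); out=[]
    for i in range(1,n):
        if st[i,4]<amin: continue
        mm=cv2.morphologyEx((l==i).astype(np.uint8),cv2.MORPH_CLOSE,np.ones((5,5)))
        ys,xs=np.nonzero(mm); P=ray(f,np.c_[xs,ys],zt)[:,:2]
        c=P.mean(0); r=cv2.minAreaRect(P.astype(np.float32)); C=np.cov((P-c).T); ww,V=np.linalg.eigh(C)
        a=np.degrees(np.arctan2(V[1,1],V[0,1]))
        out.append((c,(a+90)%180-90,np.sqrt(12*ww),r[0],st[i,4]))
    return out
E
python3 - <<'E'
from pieces import *
from scipy.optimize import least_squares
np.set_printoptions(precision=1,suppress=True)
T=grab_frame("top"); S=grab_frame("side")
for o in find_pieces(T,18,(200,165,315,285)): print("top",o)
for o in find_pieces(S,18,(245,250,415,340)): print("side",o)
top=[((530,105),(30,-234,12)),((575,375),(-125,-234,12)),((97,178),(30,10,12)),((541,152),(0,-234,40)),((107,216),(0,8,40)),((125,322),(-56,4,40))]
side=[((336,95),(-125,-234,12)),((248,250),(-125,10,12)),((45,218),(30,10,12)),((155,188),(-56,8,40)),((190,50),(0,-234,40))]
def cl(l,s,x0,y0): return np.array([[(a+.5)/s-.5+x0,(b+.5)/s-.5+y0] for (a,b),_ in l]),np.array([m for _,m in l],float)
ut,mt=cl(top,5,285,95); us,ms=cl(side,3.2,235,160)
def W(p,m): c,s=np.cos(p[2]),np.sin(p[2]); return np.c_[p[0]+c*m[:,0]-s*m[:,1],p[1]+s*m[:,0]+c*m[:,1],m[:,2]]
for nm,g in [("top",[(T,ut,mt)]),("side",[(S,us,ms)]),("both",[(T,ut,mt),(S,us,ms)])]:
    r=least_squares(lambda p:np.concatenate([(proj(f,W(p,m))-u).ravel() for f,u,m in g]),[641,198,.1],x_scale=[10,10,.1])
    print(nm,r.x[:2],np.degrees(r.x[2]),r.fun.reshape(-1,2).ravel())
# bar top corners from top crop, z=40
b=np.array([(127,392),(507,322),(517,377),(133,443)]); print("bar",ray(T,(b+.5)/5-.5+[285,95],40)[:,:2])
E
```

```text
top (array([567.3, 468.1]), np.float64(-82.11146140546208), array([18.7, 71.6]), (562.2250366210938, 456.2227783203125), np.int32(154))
top (array([491.1, 385.1]), np.float64(-53.47702573617747), array([35.4, 55.1]), (490.85418701171875, 385.36126708984375), np.int32(265))
top (array([417.6, 334. ]), np.float64(-57.23112713962834), array([35.3, 56.2]), (417.50506591796875, 334.21942138671875), np.int32(273))
top (array([374.8, 314.6]), np.float64(-55.76322757095869), array([35.2, 55.8]), (374.62957763671875, 314.7302551269531), np.int32(272))
top (array([341.7, 276.5]), np.float64(-34.45625280828858), array([30.5, 55.1]), (341.03656005859375, 281.8335266113281), np.int32(189))
side (array([339.3, 291.5]), np.float64(-54.0396960055844), array([37.1, 63.3]), (339.8680419921875, 290.3667297363281), np.int32(470))
side (array([372.9, 323.8]), np.float64(-56.263219374078716), array([36.3, 64.4]), (373.3298645019531, 323.0340576171875), np.int32(496))
side (array([415. , 343.2]), np.float64(-58.23401830767139), array([35.8, 65.2]), (415.7225646972656, 341.9860534667969), np.int32(493))
side (array([487.4, 393.9]), np.float64(-52.801500027849784), array([35.7, 64.9]), (488.09326171875, 393.1534729003906), np.int32(517))
top [637.9 198.5] 7.713069762583834 [-0.1  0.   0.6  1.2 -1.  -0.4  1.1 -1.  -0.9  0.6  0.3 -0.4]
side [636.  203.8] 8.580507402964772 [-0.2 -0.8  1.  -1.6 -1.1 -0.3 -0.5  2.4  0.9 -0.3]
both [637.8 199.8] 7.959889487419594 [-0.7 -0.3  0.2  0.9 -1.5 -0.3  0.5 -1.3 -1.4  0.7 -0.1 -0.4  0.5 -1.2
  0.8 -2.4 -0.7 -1.3 -0.5  1.5  1.9 -0.9]
bar [[542.9 195.7]
 [575.   -8.8]
 [545.2 -13. ]
 [515.4 193.2]]
```

```bash
cat > plan.py <<'E'
# plan.py [f] x y z yaw_deg : shift in tool units (25 mm) at the present yaw, then rotation (6 deg units), and shift if turned first; f = x,y in frame_corner axes
import sys; from h import *
np.set_printoptions(precision=2,suppress=True)
import os,json
F=json.load(open("frame.json")) if os.path.exists("frame.json") else [638,199.3,7.9]
def f2w(x,y):
    c,s=np.cos(np.radians(F[2])),np.sin(np.radians(F[2])); return np.array([F[0]+c*x-s*y,F[1]+s*x+c*y])
def w2f(x,y):
    c,s=np.cos(np.radians(F[2])),np.sin(np.radians(F[2])); return np.array([c*(x-F[0])+s*(y-F[1]),-s*(x-F[0])+c*(y-F[1])])
def plan(x,y,z,yaw):
    o=get_obs(); p=o["ee_pos"]; y0=np.degrees(o["orientation"][2])
    d=np.array([x,y,z])-p
    def t(yw): c,s=np.cos(np.radians(yw)),np.sin(np.radians(yw)); return np.array([c*d[0]+s*d[1],s*d[0]-c*d[1],-d[2]])/25
    r=(yaw-y0+180)%360-180
    print("t",round(o["time_s"],2),"pos",p,"rpy",np.degrees(o["orientation"]),"frame",w2f(*p[:2]),"gap",round(o["finger_gap"],1),"F",o["ft_force"],"j6",round(o["joint_positions"][5],2))
    print("target",x,y,z,"| shift now",t(y0),"| rotz",round(-r/6,2),"| shift after turn",t(yaw))
if __name__=="__main__":
    a=sys.argv[1:]
    if a[0]=="f": x,y=f2w(float(a[1]),float(a[2])); a=a[1:]
    else: x,y=float(a[0]),float(a[1])
    plan(x,y,float(a[2]),float(a[3]))
E
python3 - <<'E'
from plan import *
T=grab_frame("top"); S=grab_frame("side")
p=(np.array([(255,164),(232,168),(274,158),(255,212)])+.5)/5-.5+[285,95]
for z in (49,69): print(z,[w2f(*q[:2]) for q in ray(T,p,z)])
b=np.array([(127,392),(507,322),(517,377),(133,443)]); B=ray(T,(b+.5)/5-.5+[285,95],40); print("bar in frame",[w2f(*q[:2]) for q in B],B.mean(0))
s=(np.array([(207,210),(240,205),(316,80),(287,75)])+.5)/3.2-.5+[235,160]; print("bar side",[w2f(*q[:2]) for q in ray(S,s,40)])
plan(544,92,205,98.5)
E
```

```text
49 [array([ 13.99, -78.07]), array([ 13.89, -65.58]), array([ 15.51, -88.63]), array([-11.61, -73.75])]
69 [array([  9.83, -76.74]), array([  9.74, -64.45]), array([ 11.33, -87.14]), array([-15.36, -72.49])]
bar in frame [array([-94.7 ,   9.48]), array([ -91.04, -197.43]), array([-121.12, -197.53]), array([-122.29,   10.77])] [544.61  91.77  40.  ]
bar side [array([-99.3 ,  21.07]), array([-118.61,    9.59]), array([-117.27, -192.71]), array([ -91.84, -196.61])]
t 1.6 pos [ 168.71 -523.46  205.43] rpy [-180.     -0.     17.87] frame [-564.18 -651.4 ] gap 94.0 F [-0.33  0.33  0.26] j6 -0.07
target 544 92 205 | shift now [ 21.84 -18.83   0.02] | rotz -13.44 | shift after turn [22.13 18.49  0.02]
```

>>> step_arm(targets=[[[0,0,0],[0.98,-0.85,0],94],[[0,0,0],[0.98,-0.85,0],94],[[0,0,0],[0.98,-0.85,0],94],[[0,0,0],[0.98,-0.85,0],94],[[0,0,0],[0.98,-0.85,0],94],[[0,0,0],[0.98,-0.85,0],94],[[0,0,0],[0.98,-0.85,0],94],[[0,0,0],[0.98,-0.85,0],94],[[0,0,0],[0.98,-0.85,0],94],[[0,0,0],[0.98,-0.85,0],94],[[0,0,0],[0.98,-0.85,0],94],[[0,0,0],[0.98,-0.85,0],94]])

```text
time_s: 2.6
ee_pos: [370.9, -189.1, 205.7]
orientation: [3.141, -0.0, 0.312]
ft_force: [0.8, -0.5, 0.6]
finger_gap: 94.1
```

>>> step_arm(targets=[[[0,0,0],[0.98,-0.85,0],94],[[0,0,0],[0.98,-0.85,0],94],[[0,0,0],[0.98,-0.85,0],94],[[0,0,0],[0.98,-0.85,0],94],[[0,0,0],[0.98,-0.85,0],94],[[0,0,0],[0.98,-0.85,0],94],[[0,0,0],[0.98,-0.85,0],94],[[0,0,0],[0.98,-0.85,0],94],[[0,0,0],[0.98,-0.85,0],94],[[0,0,0],[0.98,-0.85,0],94]])

```text
time_s: 3.43
ee_pos: [538.9, 88.5, 205.5]
orientation: [3.142, -0.0, 0.312]
ft_force: [0.2, -1.2, -0.1]
finger_gap: 94.1
```

>>> step_arm(targets=[[[0,0,-1],[0,0,0],94],[[0,0,-1],[0,0,0],94],[[0,0,-1],[0,0,0],94],[[0,0,-1],[0,0,0],94],[[0,0,-1],[0,0,0],94],[[0,0,-1],[0,0,0],94],[[0,0,-1],[0,0,0],94],[[0,0,-1],[0,0,0],94],[[0,0,-1],[0,0,0],94],[[0,0,-1],[0,0,0],94],[[0,0,0],[0,0,0],94],[[0,0,0],[0,0,0],94]])

```text
time_s: 4.43
ee_pos: [538.3, 86.8, 205.5]
orientation: [3.142, -0.0, 1.356]
ft_force: [0.7, 0.3, 0.3]
finger_gap: 94.0
```

>>> step_arm(targets=[[[0,0,-0.87],[0,0,0],94],[[0,0,-0.87],[0,0,0],94],[[0,0,-0.87],[0,0,0],94],[[0,0,-0.87],[0,0,0],94],[[0,0,0],[0,0,0],94]])

```text
time_s: 4.85
ee_pos: [538.3, 86.8, 205.5]
orientation: [-3.142, -0.0, 1.724]
ft_force: [-0.5, 0.6, 0.0]
finger_gap: 93.9
```

```bash
python3 plan.py 544.6 91.8 18 98.5
```

```text
t 4.85 pos [538.31  86.84 205.45] rpy [-180.     -0.     98.79] frame [-114.2   -97.69] gap 93.9 F [-0.51  0.56  0.03] j6 -0.06
target 544.6 91.8 18.0 | shift now [0.16 0.28 7.5 ] | rotz 0.05 | shift after turn [0.16 0.28 7.5 ]
```

>>> step_arm(targets=[[[0,0,0],[0.16,0.28,1],94],[[0,0,0],[0,0,1],94],[[0,0,0],[0,0,1],94],[[0,0,0],[0,0,1],94],[[0,0,0],[0,0,1],94],[[0,0,0],[0,0,1],94],[[0,0,0],[0,0,1],94],[[0,0,0],[0,0,0.5],94],[[0,0,0],[0,0,0],40],[[0,0,0],[0,0,0],40],[[0,0,0],[0,0,0],20],[[0,0,0],[0,0,0],20]])

```text
time_s: 5.85
ee_pos: [545.5, 92.0, 19.5]
orientation: [3.139, 0.0, 1.722]
ft_force: [-0.6, 0.0, -0.1]
finger_gap: 70.5
```

>>> step_arm(targets=[[[0,0,0],[0,0,0],10],[[0,0,0],[0,0,0],10],[[0,0,0],[0,0,0],10],[[0,0,0],[0,0,0],10],[[0,0,0],[0,0,0],10],[[0,0,0],[0,0,0],10]])

```text
time_s: 6.35
ee_pos: [544.6, 91.9, 18.0]
orientation: [-3.142, -0.0, 1.723]
ft_force: [-0.5, -0.6, 0.8]
finger_gap: 30.7
```

```bash
python3 plan.py 462 78 90 98.5
```

```text
t 6.35 pos [544.62  91.85  17.98] rpy [-180.     -0.     98.74] frame [-107.26  -93.59] gap 30.7 F [-0.49 -0.63  0.83] j6 -0.05
target 462.0 78.0 90.0 | shift now [-0.05 -3.35 -2.88] | rotz 0.04 | shift after turn [-0.06 -3.35 -2.88]
```

>>> step_arm(targets=[[[0,0,0],[0,0,0],10],[[0,0,0],[0,0,0],10],[[0,0,0],[0,0,-0.6],10],[[0,0,0],[0,0,-0.6],10],[[0,0,0],[0,-0.5,0],10],[[0,0,0],[0,-0.6,0],10],[[0,0,0],[0,-0.6,0],10],[[0,0,0],[0,-0.6,0],10],[[0,0,0],[0,-0.6,0],10],[[0,0,0],[0,-0.45,0],10],[[0,0,0],[0,0,0],10],[[0,0,0],[0,0,0],10]])

```text
time_s: 7.35
ee_pos: [461.8, 79.1, 47.9]
orientation: [-3.141, -0.0, 1.723]
ft_force: [0.4, -0.0, -4.7]
finger_gap: 27.8
```

```bash
python3 plan.py 462 78 6.5 98.5
```

```text
t 7.35 pos [461.77  79.12  47.89] rpy [-179.98   -0.     98.74] frame [-191.08  -94.82] gap 27.8 F [ 0.43 -0.04 -4.72] j6 -0.06
target 462.0 78.0 6.5 | shift now [-0.05  0.    1.66] | rotz 0.04 | shift after turn [-0.05  0.    1.66]
```

>>> step_arm(targets=[[[0,0,0],[0,0,0.6],10],[[0,0,0],[0,0,0.6],10],[[0,0,0],[0,0,0.25],10],[[0,0,0],[0,0,0.2],10],[[0,0,0],[0,0,0],10],[[0,0,0],[0,0,0],94],[[0,0,0],[0,0,0],94],[[0,0,0],[0,0,0],94],[[0,0,0],[0,0,0],94],[[0,0,0],[0,0,0],94],[[0,0,0],[0,0,0],94],[[0,0,0],[0,0,0],94]])

```text
time_s: 8.35
ee_pos: [461.9, 79.1, 6.8]
orientation: [3.141, -0.0, 1.723]
ft_force: [0.6, -0.6, -0.2]
finger_gap: 71.0
```

>>> step_arm(targets=[[[0,0,0],[0,0,-1],0],[[0,0,0],[0,0,-1],0],[[0,0,0],[0,0,-1],0],[[0,0,0],[0,0,-1],0],[[0,0,0],[0,0,0],0],[[0,0,0],[0,0,0],0]])

```text
time_s: 8.85
ee_pos: [462.4, 79.2, 107.6]
orientation: [3.139, 0.0, 1.723]
ft_force: [-0.0, 0.4, -0.5]
finger_gap: 38.0
```

```bash
python3 plan.py f -3 -48 110 98; python3 plan.py f -3 -48 56 98
```

```text
t 8.85 pos [462.4   79.18 107.63] rpy [179.86   0.01  98.75] frame [-190.44  -94.84] gap 38.0 F [-0.05  0.44 -0.46] j6 -0.06
target 641.6258098200682 151.34321212644974 110.0 | shift now [ 1.76  7.52 -0.09] | rotz 0.12 | shift after turn [ 1.86  7.5  -0.09]
t 8.85 pos [462.4   79.18 107.63] rpy [179.86   0.01  98.75] frame [-190.44  -94.84] gap 38.0 F [-0.05  0.44 -0.46] j6 -0.06
target 641.6258098200682 151.34321212644974 56.0 | shift now [1.76 7.52 2.07] | rotz 0.12 | shift after turn [1.86 7.5  2.07]
```

>>> step_arm(targets=[[[0,0,0],[0.2,0.94,0],0],[[0,0,0],[0.2,0.94,0],0],[[0,0,0],[0.2,0.94,0],0],[[0,0,0],[0.24,0.94,0],0],[[0,0,0],[0.24,0.94,0],0],[[0,0,0],[0.24,0.94,0],0],[[0,0,0],[0.24,0.94,0],0],[[0,0,0],[0.24,0.94,0],0],[[0,0,0.12],[0,0,0.8],0],[[0,0,0],[0,0,0.8],0],[[0,0,0],[0,0,0.45],0],[[0,0,0],[0,0,0],0]])

```text
time_s: 9.85
ee_pos: [638.9, 151.8, 51.3]
orientation: [-3.135, 0.0, 1.711]
ft_force: [-0.3, -0.0, -0.9]
finger_gap: 0.8
```

>>> step_arm(targets=[[[0,0,0],[-0.4,0,0],0],[[0,0,0],[-0.5,0,0],0],[[0,0,0],[-0.5,0,0],0],[[0,0,0],[-0.5,0,0],0],[[0,0,0],[-0.5,0,0],0],[[0,0,0],[-0.5,0,0],0],[[0,0,0],[-0.5,0,0],0],[[0,0,0],[-0.5,0,0],0],[[0,0,0],[-0.5,0,0],0],[[0,0,0],[-0.5,0,0],0],[[0,0,0],[-0.5,0,0],0],[[0,0,0],[-0.5,0,0],0]])

```text
time_s: 10.85
ee_pos: [661.5, 4.9, 55.4]
orientation: [-3.141, -0.0, 1.711]
ft_force: [0.2, 2.2, 1.6]
finger_gap: 0.6
```

```bash
python3 plan.py f -3 -193 56 98
```

```text
t 10.85 pos [661.54   4.87  55.4 ] rpy [-179.99   -0.     98.02] frame [  -3.41 -195.82] gap 0.6 F [0.19 2.24 1.56] j6 -0.19
target 661.5552689954544 7.71933995689497 56.0 | shift now [ 0.11  0.02 -0.02] | rotz 0.0 | shift after turn [ 0.11  0.02 -0.02]
```

>>> step_arm(targets=[[[0,0,0],[0.3,0,0],94],[[0,0,0],[0,0,-1],94],[[0,0,0],[0,0,-1],94],[[0,0,1],[0,0,-0.6],94],[[0,0,1],[0,0,0],94],[[0,0,1],[0,0,0],94],[[0,0,1],[0,0,0],94],[[0,0,1],[0,0,0],94],[[0,0,1],[0,0,0],94],[[0,0,1],[0,0,0],94],[[0,0,1],[0,0,0],94],[[0,0,1],[0,0,0],94]])

```text
time_s: 11.85
ee_pos: [660.2, 13.9, 120.1]
orientation: [-3.141, 0.001, 0.763]
ft_force: [-0.7, -0.6, 0.2]
finger_gap: 76.8
```

Run:
```python
from plan import *
from pieces import find_pieces
T=grab_frame("top")
for o in find_pieces(T,18,(200,165,318,285)): print(o)
plan(491,385,8,36.8)
```

```text
(array([567.33, 468.09]), np.float64(-82.11146140546208), array([18.69, 71.55]), (562.2250366210938, 456.2227783203125), np.int32(154))
(array([491.34, 384.71]), np.float64(-52.90144900072198), array([35.42, 54.13]), (490.85418701171875, 385.36126708984375), np.int32(214))
(array([417.59, 333.85]), np.float64(-56.732351749789075), array([35.22, 56.03]), (417.50506591796875, 334.21942138671875), np.int32(272))
(array([374.76, 314.39]), np.float64(-55.63555087343332), array([35.37, 55.57]), (374.4201965332031, 314.579833984375), np.int32(269))
t 11.9 pos [660.19  13.88 120.13] rpy [-179.99    0.04   43.31] frame [  -3.51 -186.71] gap 81.0 F [-0.54 -0.31 -0.62] j6 0.78
target 491 385 8 | shift now [  5.26 -15.44   4.49] | rotz 1.08 | shift after turn [  3.47 -15.94   4.49]
```

>>> step_arm(targets=[[[0,0,0],[0.33,-0.965,0],94],[[0,0,0],[0.33,-0.965,0],94],[[0,0,0],[0.33,-0.965,0],94],[[0,0,0],[0.33,-0.965,0],94],[[0,0,0],[0.33,-0.965,0],94],[[0,0,0],[0.33,-0.965,0],94],[[0,0,0],[0.33,-0.965,0],94],[[0,0,0],[0.33,-0.965,0],94],[[0,0,0],[0.33,-0.965,0],94],[[0,0,0],[0.33,-0.965,0],94],[[0,0,0],[0.33,-0.965,0],94],[[0,0,0],[0.33,-0.965,0],94]])

```text
time_s: 12.9
ee_pos: [529.5, 291.8, 120.3]
orientation: [3.141, 0.0, 0.771]
ft_force: [0.1, -0.5, -0.5]
finger_gap: 93.7
```

>>> step_arm(targets=[[[0,0,0],[0.33,-0.965,0],94],[[0,0,0],[0.33,-0.965,0],94],[[0,0,0],[0.33,-0.965,0],94],[[0,0,0],[0.33,-0.965,0],94],[[0,0,1],[0,0,0],94],[[0,0,0.08],[0,0,0],94],[[0,0,0],[0,0,0.5],94],[[0,0,0],[0,0,0.5],94],[[0,0,0],[0,0,0],94],[[0,0,0],[0,0,0],94]])

```text
time_s: 13.73
ee_pos: [486.8, 381.9, 94.0]
orientation: [-3.142, 0.003, 0.656]
ft_force: [-1.2, 0.6, 0.4]
finger_gap: 93.8
```

Run:
```python
from plan import *
S=grab_frame("side"); save(S,"s1.png")
cv2.imwrite("pics/s1c.png",cv2.resize(S["image"][200:350,215:435,::-1],None,fx=3.2,fy=3.2))
plan(491,385,8,37)
```

```text
t 13.78 pos [487.13 382.27  94.9 ] rpy [-180.      0.06   37.58] frame [-124.29  201.97] gap 94.0 F [-0.57 -0.57  0.38] j6 1.52
target 491 385 8 | shift now [0.19 0.01 3.48] | rotz 0.1 | shift after turn [0.19 0.01 3.48]
```

View pics/s1c.png

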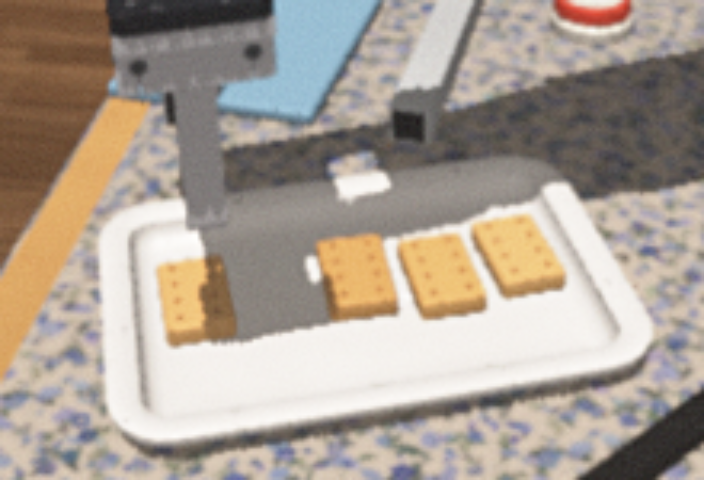

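The jaw lines up with the leftmost piece (crop 197,300). The bar lies on the table in front of the board (crop 430,70). Now I'll descend and grip.

>>> step_arm(targets=[[[0,0,0.1],[0.19,0,0.9],94],[[0,0,0],[0,0,0.9],94],[[0,0,0],[0,0,0.9],94],[[0,0,0],[0,0,0.5],94],[[0,0,0],[0,0,0.25],94],[[0,0,0],[0,0,0],94],[[0,0,0],[0,0,0],45],[[0,0,0],[0,0,0],45],[[0,0,0],[0,0,0],45],[[0,0,0],[0,0,0],45],[[0,0,0],[0,0,0],45],[[0,0,0],[0,0,0],45]])

```text
time_s: 14.78
ee_pos: [490.9, 385.8, 9.5]
orientation: [3.142, -0.001, 0.645]
ft_force: [1.1, -1.4, 3.8]
finger_gap: 57.6
```

>>> step_arm(targets=[[[0,0,0],[0,0,0],45],[[0,0,0],[0,0,0],45],[[0,0,0],[0,0,-0.8],45],[[0,0,0],[0,0,-0.8],45],[[0,0,0],[0,0,0],45]])

```text
time_s: 15.2
ee_pos: [492.2, 386.7, 52.8]
orientation: [3.141, -0.005, 0.645]
ft_force: [1.3, 0.8, 1.1]
finger_gap: 57.7
```

```bash
python3 plan.py f -48 -21 60 98
```

```text
t 15.2 pos [492.15 386.74  52.82] rpy [179.99  -0.29  36.95] frame [-118.7   205.71] gap 57.7 F [1.26 0.76 1.1 ] j6 1.53
target 593.3418812313413 171.9019630622125 60.0 | shift now [-1.93  9.3  -0.29] | rotz -10.17 | shift after turn [-9.07  2.81 -0.29]
```

>>> step_arm(targets=[[[0,0,0],[0,0,-0.9],45],[[0,0,0],[-0.2,0.93,0],45],[[0,0,0],[-0.2,0.93,0],45],[[0,0,0],[-0.2,0.93,0],45],[[0,0,0],[-0.19,0.93,0],45],[[0,0,0],[-0.19,0.93,0],45],[[0,0,0],[-0.19,0.93,0],45],[[0,0,0],[-0.19,0.93,0],45],[[0,0,0],[-0.19,0.93,0],45],[[0,0,0],[-0.19,0.93,0],45],[[0,0,0],[-0.19,0.93,0],45],[[0,0,0],[0,0,0],45]])

```text
time_s: 16.2
ee_pos: [593.1, 167.5, 70.8]
orientation: [3.141, 0.001, 0.642]
ft_force: [-0.4, -0.9, -0.2]
finger_gap: 57.7
```

>>> step_arm(targets=[[[0,0,-1],[0,0,0],45],[[0,0,-1],[0,0,0],45],[[0,0,-1],[0,0,0],45],[[0,0,-1],[0,0,0],45],[[0,0,-1],[0,0,0],45],[[0,0,-1],[0,0,0],45],[[0,0,-1],[0,0,0],45],[[0,0,-1],[0,0,0],45],[[0,0,-1],[0,0,0],45],[[0,0,-1],[0,0,0],45],[[0,0,-0.17],[0,0,0],45],[[0,0,0],[0,0,0],45]])

```text
time_s: 17.2
ee_pos: [591.6, 171.2, 71.2]
orientation: [-3.141, 0.0, 1.708]
ft_force: [-0.8, 1.0, -0.6]
finger_gap: 57.4
```

```bash
python3 plan.py f -48 -23 17 98
```

```text
t 17.2 pos [591.63 171.24  71.16] rpy [-179.96    0.     97.89] frame [-49.78 -21.42] gap 57.4 F [-0.78  0.95 -0.61] j6 0.08
target 593.6167703234156 169.92094413573588 17.0 | shift now [-0.06  0.07  2.17] | rotz -0.02 | shift after turn [-0.06  0.07  2.17]
```

>>> step_arm(targets=[[[0,0,0],[-0.06,0.07,0.8],45],[[0,0,0],[0,0,0.7],45],[[0,0,0],[0,0,0.4],45],[[0,0,0],[0,0,0.15],45],[[0,0,0],[0,0,0.1],45],[[0,0,0],[0,0,0],45]])

```text
time_s: 17.7
ee_pos: [594.1, 169.8, 18.3]
orientation: [3.141, -0.0, 1.709]
ft_force: [1.0, -1.0, 0.6]
finger_gap: 57.4
```

Run:
```python
from plan import *
S=grab_frame("side")
cv2.imwrite("pics/s2c.png",cv2.resize(S["image"][150:270,225:405,::-1],None,fx=4,fy=4,interpolation=cv2.INTER_CUBIC))
plan(*f2w(-48,-23),16,98)
```

```text
t 17.75 pos [594.24 169.85  18.62] rpy [179.95  -0.01  97.93] frame [-47.4  -23.16] gap 57.3 F [-0.19  0.11 -1.27] j6 0.08
target 593.6167703234156 169.92094413573588 16 | shift now [ 0.01 -0.02  0.1 ] | rotz -0.01 | shift after turn [ 0.01 -0.02  0.1 ]
```

View pics/s2c.png

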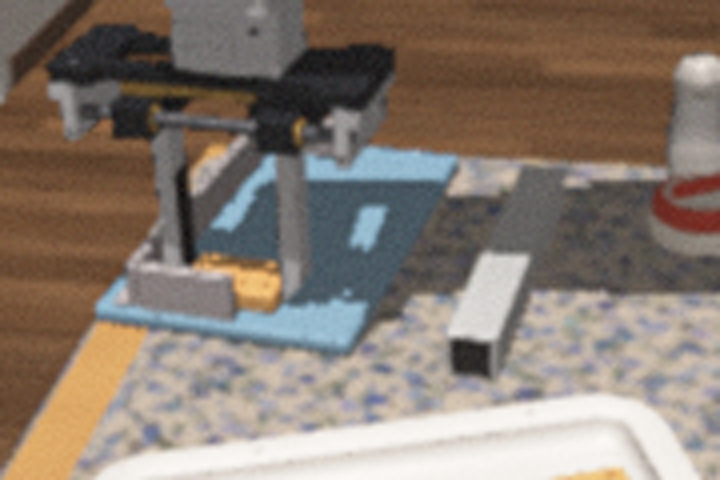

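>>> step_arm(targets=[[[0,0,0],[0,0,0.08],45],[[0,0,0],[0,0,0],45],[[0,0,0],[0,0,0],68],[[0,0,0],[0,0,0],68],[[0,0,0],[0,0,0],68],[[0,0,0],[0,0,-0.3],68],[[0,0,0],[0,0,-1],68],[[0,0,0],[0,0,-1],94],[[0,0,0],[0,0,-0.5],94]])

```text
time_s: 18.5
ee_pos: [594.9, 169.9, 89.4]
orientation: [3.138, -0.0, 1.71]
ft_force: [1.1, -0.0, 0.8]
finger_gap: 77.9
```

```bash
python3 plan.py 417.6 334 30 33
```

```text
t 18.5 pos [594.9  169.91  89.35] rpy [179.8   -0.02  97.96] frame [-46.73 -23.19] gap 77.9 F [ 1.1  -0.05  0.81] j6 0.08
target 417.6 334.0 30.0 | shift now [ 7.48 -6.11  2.37] | rotz 10.83 | shift after turn [-2.37 -9.37  2.37]
```

>>> step_arm(targets=[[[0,0,0],[0.935,-0.764,0],94],[[0,0,0],[0.935,-0.764,0],94],[[0,0,0],[0.935,-0.764,0],94],[[0,0,0],[0.935,-0.764,0],94],[[0,0,0],[0.935,-0.764,0],94],[[0,0,0],[0.935,-0.764,0],94],[[0,0,0],[0.935,-0.764,0],94],[[0,0,0],[0.935,-0.764,0],94],[[0,0,0.98],[0,0,0],94],[[0,0,0.98],[0,0,0],94],[[0,0,0.98],[0,0,0],94],[[0,0,0.98],[0,0,0],94]])

```text
time_s: 19.5
ee_pos: [416.5, 333.9, 86.1]
orientation: [3.142, -0.0, 1.295]
ft_force: [-0.3, -0.1, 0.4]
finger_gap: 94.4
```

>>> step_arm(targets=[[[0,0,0.99],[0,0,0],94],[[0,0,0.99],[0,0,0],94],[[0,0,0.99],[0,0,0],94],[[0,0,0.99],[0,0,0],94],[[0,0,0.99],[0,0,0],94],[[0,0,0.99],[0,0,0],94],[[0,0,0.99],[0,0,0],94],[[0,0,0],[0,0,0],94],[[0,0,0],[0,0,0],94]])

```text
time_s: 20.25
ee_pos: [416.7, 333.7, 86.0]
orientation: [-3.142, -0.0, 0.577]
ft_force: [0.5, 0.6, 0.6]
finger_gap: 93.9
```

```bash
python3 plan.py 417.6 334 8 33
```

```text
t 20.25 pos [416.67 333.68  86.03] rpy [-180.     -0.01   33.05] frame [-200.76  163.53] gap 93.9 F [0.54 0.61 0.62] j6 1.6
target 417.6 334.0 8.0 | shift now [0.04 0.01 3.12] | rotz 0.01 | shift after turn [0.04 0.01 3.12]
```

Next target is slot 2, at frame (-48, -65).

>>> step_arm(targets=[[[0,0,0],[0.04,0,0.9],94],[[0,0,0],[0,0,0.9],94],[[0,0,0],[0,0,0.8],94],[[0,0,0],[0,0,0.35],94],[[0,0,0],[0,0,0.17],94],[[0,0,0],[0,0,0],45],[[0,0,0],[0,0,0],45],[[0,0,0],[0,0,0],45],[[0,0,0],[0,0,0],45],[[0,0,0],[0,0,0],45],[[0,0,0],[0,0,0],45],[[0,0,0],[0,0,0],45]])

```text
time_s: 21.25
ee_pos: [417.7, 334.4, 8.4]
orientation: [-3.142, -0.001, 0.574]
ft_force: [-1.4, -0.6, 4.7]
finger_gap: 57.7
```

>>> step_arm(targets=[[[0,0,0],[0,0,0],45],[[0,0,0],[0,0,-0.8],45],[[0,0,0],[0,0,-0.9],45],[[0,0,0],[0,0,-0.9],45],[[0,0,0],[0,0,0],45],[[0,0,0],[0,0,0],45]])

```text
time_s: 21.75
ee_pos: [417.8, 334.5, 73.7]
orientation: [-3.142, -0.002, 0.574]
ft_force: [0.2, -0.6, -1.2]
finger_gap: 57.4
```

```bash
python3 plan.py f -48 -65 17 98
```

```text
t 21.75 pos [417.84 334.49  73.65] rpy [-180.     -0.11   32.87] frame [-199.49  164.17] gap 57.4 F [ 0.21 -0.61 -1.25] j6 1.6
target 599.3894412569757 128.3195466797269 17.0 | shift now [ 1.62 10.87  2.27] | rotz -10.86 | shift after turn [-9.18  6.04  2.27]
```

>>> step_arm(targets=[[[0,0,0],[0.148,0.988,0],45],[[0,0,0],[0.148,0.988,0],45],[[0,0,0],[0.147,0.988,0],45],[[0,0,0],[0.147,0.988,0],45],[[0,0,0],[0.147,0.988,0],45],[[0,0,0],[0.147,0.988,0],45],[[0,0,0],[0.147,0.988,0],45],[[0,0,0],[0.147,0.988,0],45],[[0,0,0],[0.147,0.988,0],45],[[0,0,0],[0.147,0.988,0],45],[[0,0,0],[0.147,0.988,0],45],[[0,0,0],[0,0,0],45]])

```text
time_s: 22.75
ee_pos: [600.4, 124.8, 71.3]
orientation: [-3.141, 0.001, 0.571]
ft_force: [-0.4, -0.3, -0.9]
finger_gap: 57.4
```

>>> step_arm(targets=[[[0,0,-0.99],[0,0,0],45],[[0,0,-0.99],[0,0,0],45],[[0,0,-0.99],[0,0,0],45],[[0,0,-0.99],[0,0,0],45],[[0,0,-0.99],[0,0,0],45],[[0,0,-0.99],[0,0,0],45],[[0,0,-0.99],[0,0,0],45],[[0,0,-0.99],[0,0,0],45],[[0,0,-0.99],[0,0,0],45],[[0,0,-0.99],[0,0,0],45],[[0,0,-0.96],[0,0,0],45],[[0,0,0],[0,0,0],45]])

```text
time_s: 23.75
ee_pos: [598.1, 128.4, 71.6]
orientation: [-3.14, -0.0, 1.716]
ft_force: [1.2, -1.0, -0.4]
finger_gap: 57.7
```

```bash
python3 plan.py f -48 -65 17 98
```

```text
t 23.75 pos [598.08 128.36  71.61] rpy [-179.89   -0.     98.32] frame [-49.29 -64.78] gap 57.7 F [ 1.17 -1.04 -0.38] j6 0.01
target 599.3894412569757 128.3195466797269 17.0 | shift now [-0.01  0.05  2.18] | rotz 0.05 | shift after turn [-0.01  0.05  2.18]
```

>>> step_arm(targets=[[[0,0,0.05],[0,0.03,0.8],45],[[0,0,0],[0,0,0.7],45],[[0,0,0],[0,0,0.4],45],[[0,0,0],[0,0,0.2],45],[[0,0,0],[0,0,0.12],45],[[0,0,0],[0,0,0],45],[[0,0,0],[0,0,0],45]])

```text
time_s: 24.33
ee_pos: [600.0, 128.2, 18.1]
orientation: [3.141, -0.0, 1.705]
ft_force: [0.4, -0.8, -0.3]
finger_gap: 57.6
```

>>> step_arm(targets=[[[0,0,0],[0,0,0],68],[[0,0,0],[0,0,0],68],[[0,0,0],[0,0,0],68],[[0,0,0],[0,0,-0.3],68],[[0,0,0],[0,0,-1],68],[[0,0,0],[0,0,-1],94],[[0,0,0],[0,0,-0.5],94]])

```text
time_s: 24.92
ee_pos: [600.7, 128.3, 91.0]
orientation: [3.138, -0.0, 1.706]
ft_force: [0.5, 1.0, 0.1]
finger_gap: 77.7
```

```bash
python3 plan.py 374.7 314.6 8 34.2
```

```text
t 24.92 pos [600.72 128.25  91.02] rpy [179.79  -0.    97.72] frame [-46.69 -65.25] gap 77.7 F [0.45 0.99 0.12] j6 0.02
target 374.7 314.6 8.0 | shift now [ 8.6  -7.96  3.32] | rotz 10.59 | shift after turn [ -3.29 -11.25   3.32]
```

>>> step_arm(targets=[[[0,0,0],[0.956,-0.88,0],94],[[0,0,0],[0.956,-0.88,0],94],[[0,0,0],[0.956,-0.88,0],94],[[0,0,0],[0.956,-0.88,0],94],[[0,0,0],[0.956,-0.88,0],94],[[0,0,0],[0.956,-0.88,0],94],[[0,0,0],[0.956,-0.88,0],94],[[0,0,0],[0.956,-0.88,0],94],[[0,0,0],[0.956,-0.88,0],94],[[0,0,0.96],[0,0,0],94],[[0,0,0.96],[0,0,0],94],[[0,0,0.96],[0,0,0],94]])

```text
time_s: 25.92
ee_pos: [374.2, 315.1, 87.8]
orientation: [3.141, -0.0, 1.4]
ft_force: [0.9, -1.2, 0.1]
finger_gap: 93.8
```

>>> step_arm(targets=[[[0,0,0.96],[0,0,0],94],[[0,0,0.96],[0,0,0],94],[[0,0,0.96],[0,0,0],94],[[0,0,0.96],[0,0,0],94],[[0,0,0.96],[0,0,0],94],[[0,0,0.96],[0,0,0],94],[[0,0,0.96],[0,0,0],94],[[0,0,0.99],[0,0,0],94],[[0,0,0],[0,0,0],94],[[0,0,0],[0,0,0],94]])

```text
time_s: 26.75
ee_pos: [374.6, 314.6, 87.6]
orientation: [3.142, -0.0, 0.6]
ft_force: [0.4, 0.9, -0.1]
finger_gap: 93.6
```

```bash
python3 plan.py 374.7 314.6 8 34.2
```

```text
t 26.75 pos [374.58 314.62  87.58] rpy [180.    -0.01  34.37] frame [-245.07  150.44] gap 93.6 F [ 0.4   0.9  -0.06] j6 1.59
target 374.7 314.6 8.0 | shift now [0.   0.   3.18] | rotz 0.03 | shift after turn [0.   0.   3.18]
```

>>> step_arm(targets=[[[0,0,0],[0,0,0.9],94],[[0,0,0],[0,0,0.9],94],[[0,0,0],[0,0,0.8],94],[[0,0,0],[0,0,0.4],94],[[0,0,0],[0,0,0.18],94],[[0,0,0],[0,0,0],45],[[0,0,0],[0,0,0],45],[[0,0,0],[0,0,0],45],[[0,0,0],[0,0,0],45],[[0,0,0],[0,0,0],45],[[0,0,0],[0,0,0],45],[[0,0,0],[0,0,0],45]])

```text
time_s: 27.75
ee_pos: [374.8, 314.8, 8.4]
orientation: [-3.142, -0.001, 0.597]
ft_force: [-1.3, 0.2, 5.3]
finger_gap: 57.3
```

>>> step_arm(targets=[[[0,0,0],[0,0,0],45],[[0,0,0],[0,0,-0.8],45],[[0,0,0],[0,0,-0.9],45],[[0,0,0],[0,0,-0.9],45],[[0,0,0],[0,0,0],45],[[0,0,0],[0,0,0],45]])

```text
time_s: 28.25
ee_pos: [374.9, 314.9, 73.7]
orientation: [-3.142, -0.002, 0.597]
ft_force: [0.2, -1.6, -0.7]
finger_gap: 57.7
```

```bash
python3 plan.py f -48 -107 17 98
```

```text
t 28.25 pos [374.94 314.88  73.65] rpy [-180.     -0.12   34.18] frame [-244.68  150.64] gap 57.7 F [ 0.2  -1.6  -0.72] j6 1.6
target 605.1621121905358 86.71814922371794 17.0 | shift now [ 2.49 12.72  2.27] | rotz -10.64 | shift after turn [-10.32   7.85   2.27]
```

>>> step_arm(targets=[[[0,0,0],[0.19,0.98,0],45],[[0,0,0],[0.19,0.98,0],45],[[0,0,0],[0.19,0.98,0],45],[[0,0,0],[0.19,0.98,0],45],[[0,0,0],[0.19,0.98,0],45],[[0,0,0],[0.19,0.98,0],45],[[0,0,0],[0.19,0.98,0],45],[[0,0,0],[0.19,0.98,0],45],[[0,0,0],[0.19,0.98,0],45],[[0,0,0],[0.19,0.98,0],45],[[0,0,0],[0.19,0.98,0],45],[[0,0,0],[0.19,0.98,0],45]])

```text
time_s: 29.25
ee_pos: [587.0, 102.3, 71.3]
orientation: [-3.141, 0.002, 0.597]
ft_force: [0.5, 0.5, -0.2]
finger_gap: 57.2
```

>>> step_arm(targets=[[[0,0,-0.97],[0.21,0.98,0],45],[[0,0,-0.97],[0,0,0],45],[[0,0,-0.97],[0,0,0],45],[[0,0,-0.97],[0,0,0],45],[[0,0,-0.97],[0,0,0],45],[[0,0,-0.97],[0,0,0],45],[[0,0,-0.97],[0,0,0],45],[[0,0,-0.97],[0,0,0],45],[[0,0,-0.97],[0,0,0],45],[[0,0,-0.97],[0,0,0],45],[[0,0,-0.94],[0,0,0],45],[[0,0,0],[0,0,0],45]])

```text
time_s: 30.25
ee_pos: [604.4, 86.0, 71.3]
orientation: [-3.139, -0.0, 1.716]
ft_force: [-0.2, -0.4, -0.2]
finger_gap: 57.6
```

```bash
python3 plan.py f -48 -107 17 98
```

```text
t 30.25 pos [604.38  86.05  71.32] rpy [-179.87   -0.01   98.29] frame [ -48.86 -107.56] gap 57.6 F [-0.17 -0.43 -0.24] j6 -0.06
target 605.1621121905358 86.71814922371794 17.0 | shift now [0.02 0.03 2.17] | rotz 0.05 | shift after turn [0.02 0.03 2.17]
```

>>> step_arm(targets=[[[0,0,0.05],[0.02,0.01,0.8],45],[[0,0,0],[0,0,0.7],45],[[0,0,0],[0,0,0.4],45],[[0,0,0],[0,0,0.2],45],[[0,0,0],[0,0,0.12],45],[[0,0,0],[0,0,0],45],[[0,0,0],[0,0,0],45]])

```text
time_s: 30.83
ee_pos: [605.6, 86.7, 18.1]
orientation: [3.141, 0.0, 1.705]
ft_force: [0.9, 0.4, -0.8]
finger_gap: 57.7
```

>>> step_arm(targets=[[[0,0,0],[0,0,0],68],[[0,0,0],[0,0,0],68],[[0,0,0],[0,0,0],68],[[0,0,0],[0,0,-0.3],68],[[0,0,0],[0,0,-1],68],[[0,0,0],[0,0,-1],94],[[0,0,0],[0,0,-0.5],94]])

```text
time_s: 31.42
ee_pos: [606.3, 86.8, 91.0]
orientation: [3.138, 0.0, 1.706]
ft_force: [0.5, -0.7, -0.1]
finger_gap: 78.2
```

Run:
```python
from plan import *
from pieces import find_pieces
T=grab_frame("top"); S=grab_frame("side")
for o in find_pieces(T,18,(260,225,310,275),60): print(o)
for o in find_pieces(S,18,(245,250,415,340)): print("side",o)
plan(341,282,8,36)
```

```text
side (array([339.31, 291.51]), np.float64(-53.92785270512627), array([36.99, 63.42]), (340.0633850097656, 290.4425964355469), np.int32(468))
t 31.52 pos [606.39  86.76  90.11] rpy [179.74   0.01  97.73] frame [ -46.77 -107.13] gap 86.3 F [ 0.4  -0.07 -0.08] j6 -0.05
target 341 282 8 | shift now [ 9.17 -9.47  3.28] | rotz 10.29 | shift after turn [ -4.   -12.56   3.28]
```

>>> step_arm(targets=[[[0,0,0],[0.917,-0.943,0],94],[[0,0,0],[0.917,-0.943,0],94],[[0,0,0],[0.917,-0.943,0],94],[[0,0,0],[0.917,-0.943,0],94],[[0,0,0],[0.917,-0.943,0],94],[[0,0,0],[0.917,-0.943,0],94],[[0,0,0],[0.917,-0.943,0],94],[[0,0,0],[0.917,-0.943,0],94],[[0,0,0],[0.917,-0.943,0],94],[[0,0,0],[0.917,-0.943,0],94],[[0,0,0.94],[0,0,0],94],[[0,0,0.94],[0,0,0],94]])

```text
time_s: 32.52
ee_pos: [339.1, 282.7, 86.5]
orientation: [-3.14, 0.001, 1.507]
ft_force: [-0.3, -0.1, -0.3]
finger_gap: 93.8
```

>>> step_arm(targets=[[[0,0,0.94],[0,0,0],94],[[0,0,0.94],[0,0,0],94],[[0,0,0.94],[0,0,0],94],[[0,0,0.94],[0,0,0],94],[[0,0,0.94],[0,0,0],94],[[0,0,0.94],[0,0,0],94],[[0,0,0.94],[0,0,0],94],[[0,0,0.94],[0,0,0],94],[[0,0,0.88],[0,0,0],94],[[0,0,0],[0,0,0],94],[[0,0,0],[0,0,0],94]])

```text
time_s: 33.43
ee_pos: [340.4, 281.9, 86.6]
orientation: [-3.142, 0.001, 0.632]
ft_force: [0.6, 0.2, -0.1]
finger_gap: 94.0
```

```bash
python3 plan.py 341.3 282.2 8 36
```

```text
t 33.43 pos [340.38 281.89  86.65] rpy [-180.      0.07   36.21] frame [-283.44  122.71] gap 94.0 F [ 0.63  0.24 -0.05] j6 1.55
target 341.3 282.2 8.0 | shift now [0.04 0.01 3.15] | rotz 0.04 | shift after turn [0.04 0.01 3.15]
```

>>> step_arm(targets=[[[0,0,0],[0.04,0,0.9],94],[[0,0,0],[0,0,0.9],94],[[0,0,0],[0,0,0.8],94],[[0,0,0],[0,0,0.38],94],[[0,0,0],[0,0,0.17],94],[[0,0,0],[0,0,0],45],[[0,0,0],[0,0,0],45],[[0,0,0],[0,0,0],45],[[0,0,0],[0,0,0],45],[[0,0,0],[0,0,0],45],[[0,0,0],[0,0,0],45],[[0,0,0],[0,0,0],45]])

```text
time_s: 34.43
ee_pos: [341.8, 282.9, 9.1]
orientation: [3.142, -0.001, 0.629]
ft_force: [-0.8, -0.9, 6.2]
finger_gap: 57.6
```

>>> step_arm(targets=[[[0,0,0],[0,0,0],45],[[0,0,0],[0,0,-0.8],45],[[0,0,0],[0,0,-0.9],45],[[0,0,0],[0,0,-0.9],45],[[0,0,0],[0,0,0],45],[[0,0,0],[0,0,0],45]])

```text
time_s: 34.93
ee_pos: [342.0, 283.0, 74.4]
orientation: [3.142, -0.002, 0.629]
ft_force: [1.2, 1.1, -1.0]
finger_gap: 57.4
```

```bash
python3 plan.py f -48 -149 17 98
```

```text
t 34.93 pos [341.96 282.98  74.38] rpy [180.    -0.12  36.05] frame [-281.73  123.58] gap 57.4 F [ 1.15  1.06 -0.95] j6 1.55
target 610.934783124096 45.11675176770896 17.0 | shift now [ 3.1  14.02  2.3 ] | rotz -10.33 | shift after turn [-10.92   9.33   2.3 ]
```

>>> step_arm(targets=[[[0,0,0],[0.207,0.935,0],45],[[0,0,0],[0.207,0.935,0],45],[[0,0,0],[0.207,0.935,0],45],[[0,0,0],[0.207,0.935,0],45],[[0,0,0],[0.207,0.935,0],45],[[0,0,0],[0.207,0.935,0],45],[[0,0,0],[0.207,0.935,0],45],[[0,0,0],[0.207,0.935,0],45],[[0,0,0],[0.207,0.935,0],45],[[0,0,0],[0.207,0.935,0],45],[[0,0,0],[0.207,0.935,0],45],[[0,0,0],[0.207,0.935,-0.2],45]])

```text
time_s: 35.93
ee_pos: [556.6, 91.4, 76.3]
orientation: [-3.14, 0.003, 0.629]
ft_force: [-0.5, -0.6, 0.1]
finger_gap: 57.6
```

>>> step_arm(targets=[[[0,0,-0.7],[0.207,0.935,0],45],[[0,0,-0.96],[0.1,0.95,0],45],[[0,0,-0.96],[-0.05,0.95,0],45],[[0,0,-0.96],[0,0,0],45],[[0,0,-0.96],[0,0,0],45],[[0,0,-0.96],[0,0,0],45],[[0,0,-0.96],[0,0,0],45],[[0,0,-0.96],[0,0,0],45],[[0,0,-0.96],[0,0,0],45],[[0,0,-0.96],[0,0,0],45],[[0,0,-0.99],[0,0,0],45],[[0,0,0],[0,0,0],45]])

```text
time_s: 36.93
ee_pos: [607.6, 42.7, 77.0]
orientation: [-3.139, -0.0, 1.716]
ft_force: [0.6, -0.3, -0.6]
finger_gap: 57.6
```

```bash
python3 plan.py f -48 -149 17 98
```

```text
t 36.93 pos [607.63  42.65  77.04] rpy [-179.87   -0.02   98.3 ] frame [ -51.61 -150.99] gap 57.6 F [ 0.65 -0.25 -0.55] j6 -0.13
target 610.934783124096 45.11675176770896 17.0 | shift now [0.08 0.15 2.4 ] | rotz 0.05 | shift after turn [0.08 0.14 2.4 ]
```

>>> step_arm(targets=[[[0,0,0.05],[0.08,0.12,0.8],45],[[0,0,0],[0,0,0.8],45],[[0,0,0],[0,0,0.5],45],[[0,0,0],[0,0,0.2],45],[[0,0,0],[0,0,0.12],45],[[0,0,0],[0,0,0],45],[[0,0,0],[0,0,0],45]])

```text
time_s: 37.52
ee_pos: [611.3, 45.1, 18.8]
orientation: [3.141, 0.0, 1.705]
ft_force: [0.7, 0.2, -0.7]
finger_gap: 57.9
```

>>> step_arm(targets=[[[0,0,0],[0,0,0],68],[[0,0,0],[0,0,0],68],[[0,0,0],[0,0,0],68],[[0,0,0],[0,0,-0.3],68],[[0,0,0],[0,0,-1],68],[[0,0,0],[0,0,-1],0],[[0,0,0],[-0.1,-0.9,0],0],[[0,0,0],[0,-0.9,0],0],[[0,0,0],[0,-0.3,0],0],[[0,0,0],[0,0,0],0],[[0,0,0],[0,0,0],0]])

```text
time_s: 38.43
ee_pos: [559.9, 35.6, 76.4]
orientation: [3.141, 0.0, 1.705]
ft_force: [0.7, 0.1, 0.4]
finger_gap: 31.3
```

Run:
```python
from plan import *
S=grab_frame("side"); T=grab_frame("top")
a=cv2.resize(S["image"][170:270,235:385,::-1],None,fx=5,fy=5,interpolation=cv2.INTER_CUBIC)
cv2.imwrite("pics/s3c.png",a)
print([(round(d["confidence"],2),w2f(*w(S,d["at"])[:2])) for d in nets.landmark_of("piece_1_mid","side")],[(round(d["confidence"],2),w2f(*w(S,d["at"])[:2])) for d in nets.landmark_of("bar_mid","side")])
plan(*f2w(-100,-149),22,98)
```

```text
[(0.45, array([ -49.33, -107.89]))] [(0.79, array([-188.82,  -92.44])), (0.51, array([ -53.9 , -113.41])), (0.17, array([-204.29,  173.07]))]
t 38.63 pos [559.88  35.66  75.56] rpy [180.    -0.    97.73] frame [ -99.87 -151.35] gap 15.7 F [ 0.1  -0.95  0.12] j6 -0.14
target 559.428291035704 37.96963537377732 22 | shift now [ 0.09 -0.01  2.14] | rotz -0.05 | shift after turn [ 0.09 -0.01  2.14]
```

View pics/s3c.png

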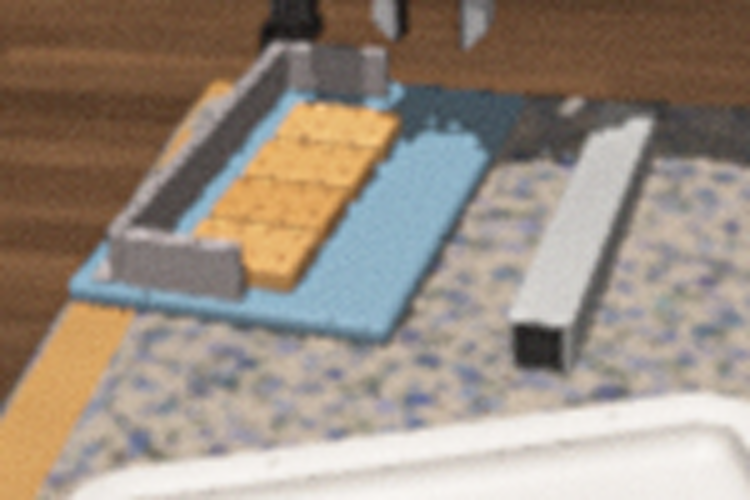

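All four pieces stand in a row (crop 250-390, 110-280), about 19 mm off the fence. The stop is back at crop (335,70). Next I'll push the pieces to the fence with closed fingers.

>>> step_arm(targets=[[[0,0,0],[0.09,0,0.9],0],[[0,0,0],[0,0,0.9],0],[[0,0,0],[0,0,0.6],0],[[0,0,0],[0,0,0],0],[[0,0,0],[0,0.3,0],0],[[0,0,0],[0,0.3,0],0],[[0,0,0],[0,0.3,0],0],[[0,0,0],[0,0.15,0],0],[[0,0,0],[0,0,0],0],[[0,0,0],[0,0,0],0]])

```text
time_s: 39.47
ee_pos: [585.1, 41.4, 15.7]
orientation: [3.142, 0.0, 1.706]
ft_force: [-0.1, 0.2, -0.0]
finger_gap: 0.6
```

```bash
python3 plan.py f -70 -149 14.5 98
```

```text
t 39.47 pos [585.12  41.36  15.7 ] rpy [180.     0.    97.73] frame [ -74.08 -149.18] gap 0.6 F [-0.1  0.2 -0. ] j6 -0.13
target 589.1435749328532 42.09297175489172 14.5 | shift now [0.01 0.16 0.05] | rotz -0.05 | shift after turn [0.01 0.16 0.05]
```

>>> step_arm(targets=[[[0,0,0],[0,0.08,0],0],[[0,0,0],[0,0.04,0],0],[[0,0,0],[0,0,0],0]])

```text
time_s: 39.72
ee_pos: [588.1, 41.7, 15.8]
orientation: [3.141, 0.0, 1.706]
ft_force: [0.2, -0.2, 0.6]
finger_gap: 0.6
```

>>> step_arm(targets=[[[0,0,0],[0,0.04,0],0],[[0,0,0],[0,0.02,0],0],[[0,0,0],[0,0,0],0]])

```text
time_s: 39.97
ee_pos: [589.4, 41.9, 15.7]
orientation: [-3.142, 0.0, 1.706]
ft_force: [-1.0, -0.7, -0.4]
finger_gap: 0.7
```

>>> step_arm(targets=[[[0,0,0],[0,0.03,0],0],[[0,0,0],[0,0.02,0],0],[[0,0,0],[0,0,0],0]])

```text
time_s: 40.22
ee_pos: [589.7, 42.0, 15.6]
orientation: [-3.139, -0.0, 1.706]
ft_force: [-8.0, -1.7, 5.6]
finger_gap: 0.7
```

>>> step_arm(targets=[[[0,0,0],[0,-0.6,0],0],[[0,0,0],[0,-0.6,0],0],[[0,0,0],[0.84,0,0],0],[[0,0,0],[0.84,0,0],0],[[0,0,0],[0,0.3,0],0],[[0,0,0],[0,0.3,0],0],[[0,0,0],[0,0.3,0],0],[[0,0,0],[0,0.15,0],0],[[0,0,0],[0,0.08,0],0],[[0,0,0],[0,0.04,0],0],[[0,0,0],[0,0.02,0],0],[[0,0,0],[0,0,0],0]])

```text
time_s: 41.22
ee_pos: [583.9, 82.9, 15.4]
orientation: [-3.139, 0.0, 1.705]
ft_force: [-6.5, -3.1, 3.9]
finger_gap: 0.2
```

```bash
python3 plan.py f -69.5 -107 14.5 98
```

```text
t 41.22 pos [583.91  82.95  15.35] rpy [-179.84    0.01   97.7 ] frame [ -69.57 -107.81] gap 0.2 F [-6.47 -3.14  3.92] j6 -0.05
target 583.8661587309122 83.76309148391928 14.5 | shift now [0.03 0.   0.03] | rotz -0.05 | shift after turn [0.03 0.   0.03]
```

Good. On to the next two.

>>> step_arm(targets=[[[0,0,0],[0,-0.6,0],0],[[0,0,0],[0,-0.6,0],0],[[0,0,0],[0.85,0,0],0],[[0,0,0],[0.85,0,0],0],[[0,0,0],[0,0.3,0],0],[[0,0,0],[0,0.3,0],0],[[0,0,0],[0,0.3,0],0],[[0,0,0],[0,0.15,0],0],[[0,0,0],[0,0.08,0],0],[[0,0,0],[0,0.04,0],0],[[0,0,0],[0,0.02,0],0],[[0,0,0],[0,0,0],0]])

```text
time_s: 42.22
ee_pos: [578.1, 125.0, 15.4]
orientation: [-3.139, 0.0, 1.705]
ft_force: [-5.5, -3.5, 3.3]
finger_gap: 0.4
```

>>> step_arm(targets=[[[0,0,0],[0,-0.6,0],0],[[0,0,0],[0,-0.6,0],0],[[0,0,0],[0.85,0,0],0],[[0,0,0],[0.85,0,0],0],[[0,0,0],[0,0.3,0],0],[[0,0,0],[0,0.3,0],0],[[0,0,0],[0,0.3,0],0],[[0,0,0],[0,0.15,0],0],[[0,0,0],[0,0.08,0],0],[[0,0,0],[0,0.04,0],0],[[0,0,0],[0,0.02,0],0],[[0,0,0],[0,0,0],0]])

```text
time_s: 43.22
ee_pos: [572.2, 167.1, 15.4]
orientation: [-3.139, 0.001, 1.705]
ft_force: [-5.1, -2.7, 2.7]
finger_gap: 0.4
```

```bash
python3 plan.py f -69.5 -23 14.5 98
```

```text
t 43.22 pos [572.19 167.06  15.4 ] rpy [-179.87    0.03   97.69] frame [-69.62 -22.88] gap 0.4 F [-5.08 -2.74  2.65] j6 0.09
target 572.320816863792 166.96588639593722 14.5 | shift now [-0.    0.    0.04] | rotz -0.05 | shift after turn [-0.    0.    0.04]
```

>>> step_arm(targets=[[[0,0,0],[0,-0.4,0],0],[[0,0,0],[0,0,-1],0],[[0,0,0],[0,0,-1],0],[[0,0,0],[0,0,-1],0],[[0,0,0],[-1,0.2,0],0],[[0,0,0],[-1,0.2,0],0],[[0,0,0],[-1,0.3,0],0],[[0,0,0],[-1,0.4,0],0],[[0,0,0],[-1,0.5,0],0],[[0,0,0],[-1,0.5,0],0],[[0,0,0],[-1,0.5,0],0],[[0,0,0],[-1,0.5,0],0]])

```text
time_s: 44.22
ee_pos: [667.1, -22.9, 90.6]
orientation: [3.142, -0.0, 1.705]
ft_force: [0.4, 0.2, 0.2]
finger_gap: 0.4
```

>>> step_arm(targets=[[[0,0,0],[-0.55,0,0],0],[[0,0,0],[0,0,0],0],[[0,0,0],[0,0,0],0]])

```text
time_s: 44.47
ee_pos: [668.0, -35.2, 90.3]
orientation: [-3.141, -0.0, 1.704]
ft_force: [0.5, 0.9, -0.5]
finger_gap: 0.2
```

Run:
```python
from plan import *
S=grab_frame("side")
cv2.imwrite("pics/s4c.png",cv2.resize(S["image"][150:250,235:385,::-1],None,fx=5,fy=5,interpolation=cv2.INTER_CUBIC))
plan(*f2w(-3,-237),56,98)
```

```text
t 44.52 pos [667.91 -34.39  90.54] rpy [-179.97   -0.02   97.72] frame [  -2.49 -235.58] gap 0.6 F [ 0.09  0.51 -0.42] j6 -0.24
target 667.6028290210888 -35.863076425590634 56 | shift now [-0.06 -0.02  1.38] | rotz -0.05 | shift after turn [-0.06 -0.02  1.38]
```

View pics/s4c.png

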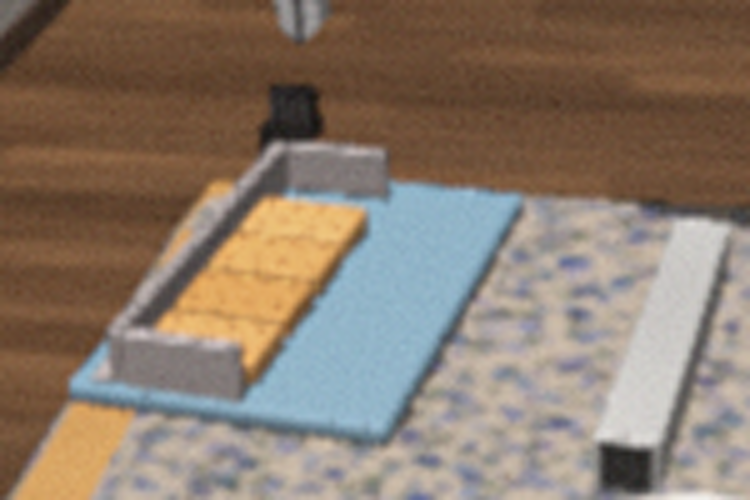

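The pieces are at the fence, with the grip at crop (295,110). The bar has been knocked and now ends at crop (630,465); I'll re-measure it later. Now closing the stop.

>>> step_arm(targets=[[[0,0,0],[-0.06,0,0.7],0],[[0,0,0],[0,0,0.7],0],[[0,0,0],[0,0,0],0],[[0,0,0],[0.4,0,0],0],[[0,0,0],[0.4,0,0],0],[[0,0,0],[0.3,0,0],0],[[0,0,0],[0.3,0,0],0],[[0,0,0],[0.3,0,0],0],[[0,0,0],[0.2,0,0],0],[[0,0,0],[0,0,0],0]])

```text
time_s: 45.35
ee_pos: [662.4, 12.1, 56.2]
orientation: [3.141, -0.0, 1.707]
ft_force: [0.2, 0.1, -0.4]
finger_gap: 0.3
```

>>> step_arm(targets=[[[0,0,0],[0.15,0,0],0],[[0,0,0],[0.15,0,0],0],[[0,0,0],[0,0,0],0]])

```text
time_s: 45.6
ee_pos: [661.3, 18.6, 55.8]
orientation: [3.141, -0.0, 1.706]
ft_force: [0.5, 0.2, 0.2]
finger_gap: 0.1
```

```bash
python3 plan.py f -3 -177 56 98
```

```text
t 45.6 pos [661.31  18.55  55.78] rpy [179.99  -0.    97.73] frame [  -1.76 -182.24] gap 0.1 F [0.48 0.23 0.21] j6 -0.16
target 659.3561562588601 23.56749136870792 56.0 | shift now [ 0.21 -0.05 -0.01] | rotz -0.05 | shift after turn [ 0.21 -0.05 -0.01]
```

>>> step_arm(targets=[[[0,0,0],[0.08,0,0],0],[[0,0,0],[0.06,0,0],0]])

```text
time_s: 45.77
ee_pos: [660.8, 21.5, 55.7]
orientation: [3.142, 0.0, 1.705]
ft_force: [0.2, -2.9, 1.4]
finger_gap: 0.7
```

>>> step_arm(targets=[[[0,0,0],[0.05,0,0],0],[[0,0,0],[0.03,0,0],0]])

```text
time_s: 45.93
ee_pos: [660.7, 22.4, 55.7]
orientation: [3.141, 0.002, 1.705]
ft_force: [2.1, -14.1, 0.2]
finger_gap: 0.9
```

>>> step_arm(targets=[[[0,0,0],[0.04,0,0],0],[[0,0,0],[0.02,0,0],0]])

```text
time_s: 46.1
ee_pos: [660.7, 22.5, 55.7]
orientation: [3.141, 0.004, 1.705]
ft_force: [3.2, -19.2, 0.1]
finger_gap: 0.5
```

>>> step_arm(targets=[[[0,0,0],[-0.4,0,0],0],[[0,0,0],[0,0,-1],0],[[0,0,0],[0,0,-1],94],[[0,0,0],[0,0,-0.5],94],[[0,0,0],[0,0,0],94],[[0,0,0],[0,0,0],94]])

```text
time_s: 46.6
ee_pos: [661.6, 15.3, 117.8]
orientation: [3.141, -0.0, 1.706]
ft_force: [0.5, 0.2, -0.5]
finger_gap: 23.4
```

Run:
```python
from plan import *
T=grab_frame("top"); S=grab_frame("side")
cv2.imwrite("pics/t5c.png",cv2.resize(T["image"][100:230,290:420,::-1],None,fx=4.5,fy=4.5,interpolation=cv2.INTER_CUBIC))
cv2.imwrite("pics/s5c.png",cv2.resize(S["image"][160:260,250:400,::-1],None,fx=5,fy=5,interpolation=cv2.INTER_CUBIC))
for c,f in (("top",T),("side",S)):
    for n in("bar_mid","bar_a"): print(c,n,[(round(d["confidence"],2),w(f,d["at"])) for d in nets.landmark_of(n,c)])
d=[d for d in nets.masks_of("bar_mid","top")][:2]
for m in d:
    ys,xs=np.nonzero(m["region"]); P=ray(T,np.c_[xs,ys],28)[:,:2].astype(np.float32); print(m["confidence"],len(P),cv2.minAreaRect(P))
```

```text
top bar_mid [(0.76, array([423.21,  76.48,  13.52]))]
top bar_a [(0.74, array([665.75,  45.31,  13.59])), (0.7, array([409.99, 186.75,  17.13])), (0.53, array([628.33,  64.87,  19.17]))]
side bar_mid [(0.94, array([425.3 ,  81.16,   9.53])), (0.69, array([617.63, 139.63,  16.9 ]))]
side bar_a [(0.93, array([442.29, -22.  ,  11.64])), (0.61, array([409.26, 185.17,  14.3 ]))]
0.74 588 ((416.8201599121094, 119.03900146484375), (32.05903244018555, 139.85716247558594), 8.755438804626465)
0.27 272 ((615.5224609375, 136.7772674560547), (59.273311614990234, 34.92324447631836), 6.460700035095215)
```

View pics/t5c.png

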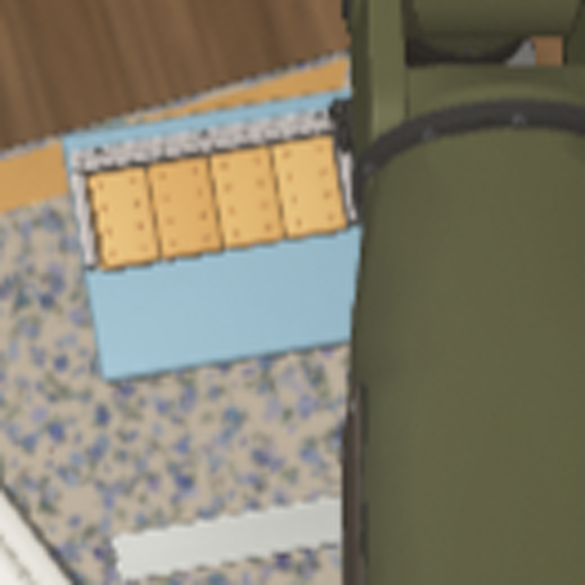

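View pics/s5c.png

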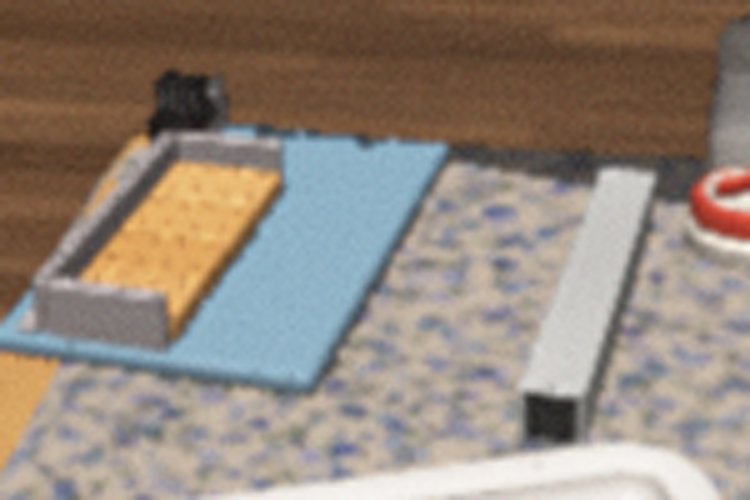

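The row is closed: four pieces tight between wall and stop. The bar's left end is at top crop (120,560). The bar centre is about (423.5, 82), yaw 9°, clear of the timer. Fetching it.

```bash
python3 plan.py 423.5 82 6.5 98.8
```

```text
t 46.95 pos [661.46  15.22 117.37] rpy [-179.94   -0.02   97.73] frame [  -2.07 -185.55] gap 51.8 F [ 1.03 -0.27 -0.14] j6 -0.17
target 423.5 82.0 6.5 | shift now [ 3.93 -9.07  4.43] | rotz -0.18 | shift after turn [ 4.1  -9.    4.43]
```

>>> step_arm(targets=[[[0,0,0],[0.39,-0.91,0],94],[[0,0,0],[0.39,-0.91,0],94],[[0,0,0],[0.39,-0.91,0],94],[[0,0,0],[0.39,-0.91,0],94],[[0,0,0],[0.39,-0.91,0],94],[[0,0,0],[0.39,-0.91,0],94],[[0,0,0],[0.39,-0.91,0],94],[[0,0,0],[0.39,-0.91,0],94],[[0,0,0],[0.39,-0.91,0],94],[[0,0,-0.18],[0.39,-0.9,0],94],[[0,0,0],[0,0,0.5],94],[[0,0,0],[0,0,0],94]])

```text
time_s: 47.95
ee_pos: [422.1, 81.4, 104.7]
orientation: [-3.14, -0.0, 1.725]
ft_force: [0.3, 0.1, 0.4]
finger_gap: 94.0
```

Run:
```python
from plan import *
S=grab_frame("side"); print([(round(d["confidence"],2),w(S,d["at"])) for d in nets.landmark_of("bar_a","side")])
plan(423.5,82,6.5,98.8)
```

```text
[(0.87, array([439.75, -20.54,  16.34])), (0.6, array([414.01, 187.99,  14.54]))]
t 48.05 pos [423.6   81.18 105.8 ] rpy [-179.98   -0.     98.8 ] frame [-228.6   -87.53] gap 94.0 F [-0.49  0.59  0.22] j6 -0.05
target 423.5 82 6.5 | shift now [0.03 0.   3.97] | rotz -0.0 | shift after turn [0.03 0.   3.97]
```

>>> step_arm(targets=[[[0,0,0],[0.03,0,0.9],94],[[0,0,0],[0,0,0.9],94],[[0,0,0],[0,0,0.9],94],[[0,0,0],[0,0,0.8],94],[[0,0,0],[0,0,0.4],94],[[0,0,0],[0,0,0],94],[[0,0,0],[0,0,0],15],[[0,0,0],[0,0,0],15],[[0,0,0],[0,0,0],15],[[0,0,0],[0,0,0],15],[[0,0,0],[0,0,0],15],[[0,0,0],[0,0,0],15]])

```text
time_s: 49.05
ee_pos: [423.5, 82.0, 8.6]
orientation: [3.141, 0.0, 1.724]
ft_force: [-0.1, 0.7, -1.4]
finger_gap: 57.6
```

>>> step_arm(targets=[[[0,0,0],[0,0,0],15],[[0,0,0],[0,0,0],15],[[0,0,0],[0,0,0],15],[[0,0,0],[0,0,0],15],[[0,0,0],[0,0,0],15],[[0,0,0],[0,0,-0.6],15],[[0,0,0],[0,0,-0.6],15],[[0,0,0],[0,0,-0.2],15],[[0,0,0],[0,0,0],15],[[0,0,0],[0,0,0],15]])

```text
time_s: 49.88
ee_pos: [423.0, 81.9, 42.7]
orientation: [-3.141, -0.0, 1.724]
ft_force: [0.8, -0.1, -5.4]
finger_gap: 27.9
```

```bash
python3 plan.py f -85 -84 19 97.9
```

```text
t 49.88 pos [422.99  81.95  42.71] rpy [-179.98   -0.     98.81] frame [-229.1   -86.69] gap 27.9 F [ 0.76 -0.05 -5.39] j6 -0.05
target 565.352037491864 104.41441867482462 19.0 | shift now [0.02 5.76 0.95] | rotz 0.15 | shift after turn [0.11 5.76 0.95]
```

>>> step_arm(targets=[[[0,0,0.15],[0.02,0.6,0],15],[[0,0,0],[0,0.6,0],15],[[0,0,0],[0,0.6,0],15],[[0,0,0],[0,0.6,0],15],[[0,0,0],[0,0.6,0],15],[[0,0,0],[0,0.6,0],15],[[0,0,0],[0,0.6,0],15],[[0,0,0],[0.05,0.6,0],15],[[0,0,0],[0,0.5,0],15],[[0,0,0],[0,0.16,0],15],[[0,0,0],[0,0,0],15],[[0,0,0],[0,0,0],15]])

```text
time_s: 50.88
ee_pos: [557.3, 102.6, 42.2]
orientation: [-3.14, -0.0, 1.709]
ft_force: [0.1, 0.5, -3.6]
finger_gap: 28.2
```

Run:
```python
from plan import *
S=grab_frame("side"); print([(round(d["confidence"],2),w2f(*w(S,d["at"])[:2])) for d in nets.landmark_of("bar_a","side")])
plan(*f2w(-92,-84),18.5,97.9)
```

```text
[(0.83, array([ -89.78, -190.59])), (0.72, array([-88.55,  20.51]))]
t 50.98 pos [557.36 102.6   42.77] rpy [-179.94   -0.     97.91] frame [-93.16 -84.7 ] gap 28.2 F [ 0.14 -0.99 -3.56] j6 -0.02
target 558.4184712491959 103.45230685256459 18.5 | shift now [0.03 0.05 0.97] | rotz 0.0 | shift after turn [0.03 0.05 0.97]
```

>>> step_arm(targets=[[[0,0,0],[0,0,0.5],15],[[0,0,0],[0,0,0.3],15],[[0,0,0],[0,0,0.13],15],[[0,0,0],[0,0,0],15],[[0,0,0],[0,0,0],15]])

```text
time_s: 51.4
ee_pos: [557.7, 102.6, 19.6]
orientation: [-3.14, -0.0, 1.709]
ft_force: [-3.5, -1.1, 2.1]
finger_gap: 27.8
```

```bash
python3 plan.py f -92 -84 18.5 97.9
```

```text
t 51.4 pos [557.68 102.63  19.65] rpy [-179.94   -0.     97.91] frame [-92.85 -84.71] gap 27.8 F [-3.5  -1.11  2.09] j6 -0.02
target 558.4184712491959 103.45230685256459 18.5 | shift now [0.03 0.03 0.05] | rotz 0.0 | shift after turn [0.03 0.03 0.05]
```

>>> step_arm(targets=[[[0,0,0],[0,0,0],36],[[0,0,0],[0,0,0],36],[[0,0,0],[0,0,0],36],[[0,0,0],[0,0,-0.4],36],[[0,0,0],[0,0,-0.8],36],[[0,0,0],[0,0,-0.8],0],[[0,0,0],[0,-0.9,0],0],[[0,0,0],[0,-0.9,0],0],[[0,0,0],[0.3,0,0],0],[[0,0,0],[0,0,0],0],[[0,0,0],[0,0,0],0]])

```text
time_s: 52.32
ee_pos: [513.3, 104.2, 70.7]
orientation: [3.14, -0.0, 1.709]
ft_force: [-0.0, 0.7, 0.5]
finger_gap: 1.3
```

```bash
python3 plan.py f -123 -76 22 97.9
```

```text
t 52.32 pos [513.32 104.23  70.7 ] rpy [179.92  -0.    97.93] frame [-136.56  -77.03] gap 1.3 F [-0.01  0.72  0.51] j6 -0.01
target 526.6131215205112 107.11560163131949 22.0 | shift now [0.04 0.54 1.95] | rotz 0.01 | shift after turn [0.04 0.54 1.95]
```

>>> step_arm(targets=[[[0,0,0],[0,0,0.9],0],[[0,0,0],[0,0,0.9],0],[[0,0,0],[0,0,0.15],0],[[0,0,0],[0,0.4,0],0],[[0,0,0],[0,0.3,0],0],[[0,0,0],[0,0.3,0],0],[[0,0,0],[0,0.2,0],0],[[0,0,0],[0,0.15,0],0],[[0,0,0],[0,0.08,0],0],[[0,0,0],[0,0,0],0]])

```text
time_s: 53.15
ee_pos: [548.5, 108.9, 21.4]
orientation: [3.141, -0.0, 1.709]
ft_force: [-0.2, 0.7, 0.4]
finger_gap: 0.4
```

>>> step_arm(targets=[[[0,0,0],[0,0.05,0],0],[[0,0,0],[0,0.04,0],0],[[0,0,0],[0,0,0],0]])

```text
time_s: 53.4
ee_pos: [550.2, 109.2, 21.3]
orientation: [-3.141, 0.0, 1.709]
ft_force: [-2.6, 0.2, 1.3]
finger_gap: 0.6
```

```bash
python3 plan.py f -97.6 -76 22 97.9
```

```text
t 53.4 pos [550.18 109.17  21.26] rpy [-179.99    0.     97.91] frame [-99.37 -77.2 ] gap 0.6 F [-2.64  0.21  1.27] j6 -0.01
target 551.7720618867643 110.60669310066302 22.0 | shift now [ 0.05  0.07 -0.03] | rotz 0.0 | shift after turn [ 0.05  0.07 -0.03]
```

>>> step_arm(targets=[[[0,0,0],[0,0.04,0],0],[[0,0,0],[0,0.03,0],0],[[0,0,0],[0,0,0],0]])

```text
time_s: 53.65
ee_pos: [551.9, 109.3, 21.2]
orientation: [-3.141, 0.0, 1.709]
ft_force: [-4.4, -1.9, 4.0]
finger_gap: 0.5
```

>>> step_arm(targets=[[[0,0,0],[0,0.04,0],0],[[0,0,0],[0,0.02,0],0],[[0,0,0],[0,0,0],0]])

```text
time_s: 53.9
ee_pos: [551.9, 109.3, 21.2]
orientation: [-3.137, 0.0, 1.709]
ft_force: [-16.6, -4.0, 12.2]
finger_gap: 0.3
```

>>> step_arm(targets=[[[0,0,0],[0,-0.4,0],0],[[0,0,0],[-0.8,0,0],0],[[0,0,0],[-0.8,0,0],0],[[0,0,0],[-0.7,0,0],0],[[0,0,0],[0,0.2,0],0],[[0,0,0],[0,0.1,0],0],[[0,0,0],[0,0.06,0],0],[[0,0,0],[0,0.02,0],0],[[0,0,0],[0,0,0],0]])

```text
time_s: 54.65
ee_pos: [559.7, 52.8, 20.9]
orientation: [-3.138, 0.001, 1.709]
ft_force: [-10.7, -7.6, 6.8]
finger_gap: 0.6
```

>>> step_arm(targets=[[[0,0,0],[0,-0.4,0],0],[[0,0,0],[0.9,0,0],0],[[0,0,0],[0.9,0,0],0],[[0,0,0],[0.9,0,0],0],[[0,0,0],[0.9,0,0],0],[[0,0,0],[0.9,0,0],0],[[0,0,0],[0,0.2,0],0],[[0,0,0],[0,0.1,0],0],[[0,0,0],[0,0.06,0],0],[[0,0,0],[0,0.02,0],0],[[0,0,0],[0,0,0],0]])

```text
time_s: 55.57
ee_pos: [544.3, 163.6, 20.9]
orientation: [-3.139, -0.0, 1.708]
ft_force: [-5.7, 2.9, 1.3]
finger_gap: 0.3
```

```bash
python3 plan.py f -97.6 -20 22 97.9
```

```text
t 55.57 pos [544.32 163.61  20.88] rpy [-179.88   -0.02   97.87] frame [-97.7  -22.48] gap 0.3 F [-5.67  2.91  1.34] j6 0.09
target 544.0751673086841 166.07522304200833 22.0 | shift now [ 0.1   0.   -0.04] | rotz -0.01 | shift after turn [ 0.1   0.   -0.04]
```

Contact points are collinear with the fence. Backing off, then a last look.

>>> step_arm(targets=[[[0,0,0],[0,-0.5,0],0],[[0,0,0],[0,-0.3,-1],0],[[0,0,0],[0,0,-1],0],[[0,0,0],[0,0,-1],0],[[0,0,0],[0,0,-1],0],[[0,0,0],[0,-1,-0.5],0],[[0,0,0],[0,-1,0],0],[[0,0,0],[0,-1,0],0],[[0,0,0],[0,-1,0],0],[[0,0,0],[0,-1,0],0],[[0,0,0],[0,0,0],0]])

```text
time_s: 56.48
ee_pos: [398.5, 143.0, 133.6]
orientation: [-3.141, 0.0, 1.708]
ft_force: [-0.8, -0.5, -1.0]
finger_gap: 0.7
```

Run:
```python
from plan import *
T=grab_frame("top"); S=grab_frame("side")
cv2.imwrite("pics/t6c.png",cv2.resize(T["image"][100:200,290:410,::-1],None,fx=6,fy=6,interpolation=cv2.INTER_CUBIC))
cv2.imwrite("pics/s6c.png",cv2.resize(S["image"][165:255,235:355,::-1],None,fx=6,fy=6,interpolation=cv2.INTER_CUBIC))
for n in("bar_a","timer","shaker"): print(n,[(round(d["confidence"],2),w(S,d["at"]),w2f(*w(S,d["at"])[:2])) for d in nets.landmark_of(n,"side")][:2])
```

```text
bar_a [(0.92, array([596.09,   3.  ,  29.51]), array([ -68.5 , -188.68])), (0.89, array([567.94, 211.9 ,  25.54]), array([-67.66,  22.11]))]
timer [(0.75, array([372.09, -22.5 ,   3.6 ]), array([-293.87, -183.14]))]
shaker [(0.82, array([395.74, -89.3 ,  -1.92]), array([-279.62, -252.56])), (0.7, array([658.9 ,  54.42,  11.37]), array([   0.79, -146.38]))]
```

View pics/t6c.png

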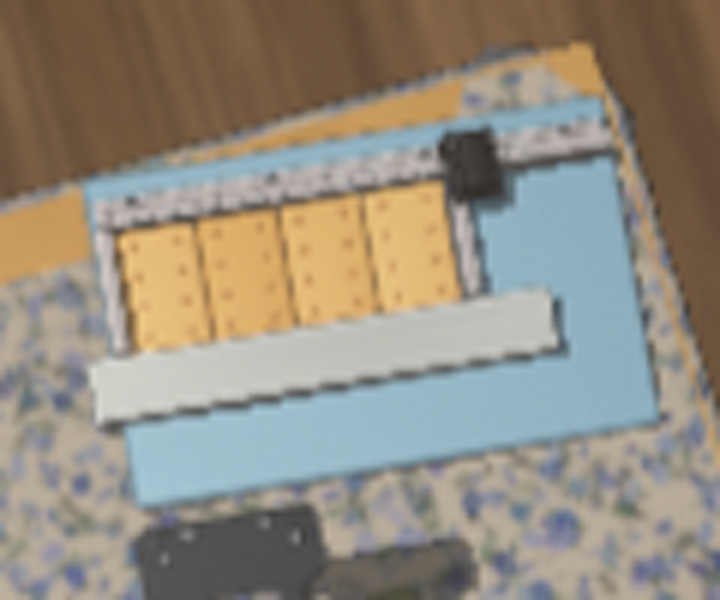

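View pics/s6c.png

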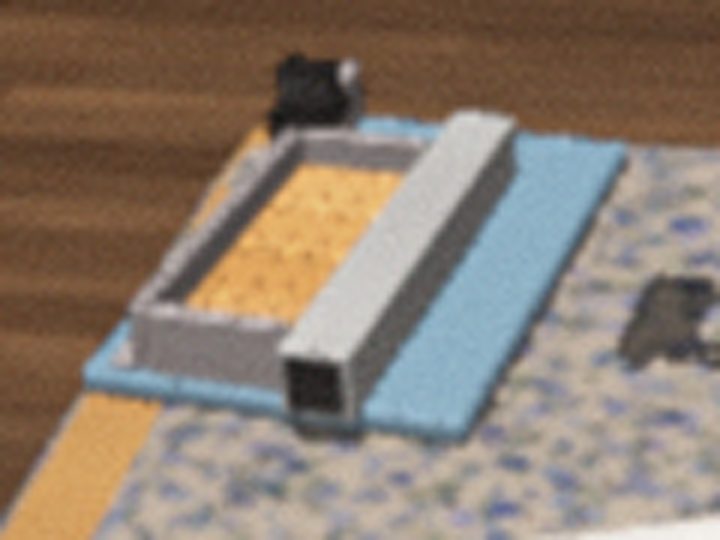

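Everything looks right. The last bar push could have nudged the stop slightly, so I'll re-press it once before handing in.

```bash
python3 plan.py f -2 -192 130 97.9
```

```text
t 56.73 pos [402.18 143.89 133.79] rpy [179.97  -0.    97.87] frame [-241.2   -22.47] gap 0.0 F [0.18 1.02 0.06] j6 0.12
target 662.4083339126555 8.84729396617044 130.0 | shift now [-6.78  9.57  0.15] | rotz -0.0 | shift after turn [-6.78  9.57  0.15]
```

>>> step_arm(targets=[[[0,0,0],[-0.68,0.957,0],0],[[0,0,0],[-0.68,0.957,0],0],[[0,0,0],[-0.68,0.957,0],0],[[0,0,0],[-0.68,0.957,0],0],[[0,0,0],[-0.68,0.957,0],0],[[0,0,0],[-0.68,0.957,0],0],[[0,0,0],[-0.68,0.957,0],0],[[0,0,0],[-0.68,0.957,0],0],[[0,0,0],[-0.68,0.957,0],0],[[0,0,0],[-0.68,0.957,0],0],[[0,0,0],[0,0,0],0],[[0,0,0],[0,0,0],0]])

```text
time_s: 57.73
ee_pos: [662.3, 7.6, 132.0]
orientation: [-3.14, -0.0, 1.707]
ft_force: [-0.8, -0.2, 0.0]
finger_gap: 0.6
```

```bash
python3 plan.py f -2 -180 56 97.9
```

```text
t 57.73 pos [662.27   7.59 132.03] rpy [-179.91   -0.02   97.83] frame [  -2.31 -193.23] gap 0.6 F [-0.75 -0.24  0.01] j6 -0.18
target 660.7589993602098 20.733407525030145 56.0 | shift now [0.53 0.01 3.04] | rotz -0.01 | shift after turn [0.53 0.01 3.04]
```

>>> step_arm(targets=[[[0,0,0],[0,0,0.8],0],[[0,0,0],[0,0,0.8],0],[[0,0,0],[0,0,0.8],0],[[0,0,0],[0,0,0.64],0],[[0,0,0],[0,0,0],0],[[0,0,0],[0.2,0,0],0],[[0,0,0],[0.2,0,0],0],[[0,0,0],[0.1,0,0],0],[[0,0,0],[0.03,0,0],0],[[0,0,0],[0,0,0],0]])

```text
time_s: 58.57
ee_pos: [660.1, 22.0, 58.7]
orientation: [3.14, 0.0, 1.709]
ft_force: [0.5, -0.0, -0.0]
finger_gap: 0.5
```

>>> step_arm(targets=[[[0,0,0],[0.05,0,0],0],[[0,0,0],[0.03,0,0],0],[[0,0,0],[0,0,0],0]])

```text
time_s: 58.82
ee_pos: [660.0, 22.3, 58.5]
orientation: [3.14, 0.002, 1.708]
ft_force: [1.8, -8.9, 2.8]
finger_gap: 0.4
```

>>> step_arm(targets=[[[0,0,0],[0.03,0,0],0],[[0,0,0],[0.02,0,0],0],[[0,0,0],[0,0,0],0]])

```text
time_s: 59.07
ee_pos: [660.0, 22.4, 58.5]
orientation: [3.14, 0.003, 1.708]
ft_force: [1.9, -14.4, 2.6]
finger_gap: 0.5
```

>>> step_arm(targets=[[[0,0,0],[-0.5,0,0],0],[[0,0,0],[0,0,-1],0],[[0,0,0],[0,0,-1],0],[[0,0,0],[0,0,-1],0],[[0,0,0],[0,-0.5,-1],0],[[0,0,0],[0,0,0],0],[[0,0,0],[0,0,0],0]])

```text
time_s: 59.65
ee_pos: [649.0, 10.5, 159.1]
orientation: [3.139, 0.0, 1.709]
ft_force: [-0.3, -0.1, -0.3]
finger_gap: 0.6
```

Run:
```python
from plan import *
S=grab_frame("side")
cv2.imwrite("pics/s7c.png",cv2.resize(S["image"][165:255,235:355,::-1],None,fx=6,fy=6,interpolation=cv2.INTER_CUBIC))
print([(round(d["confidence"],2),w2f(*w(S,d["at"])[:2])) for d in nets.landmark_of("bar_a","side")][:2])
```

```text
[(0.73, array([-65.41,  18.32])), (0.65, array([ -67.19, -188.83]))]
```

View pics/s7c.png

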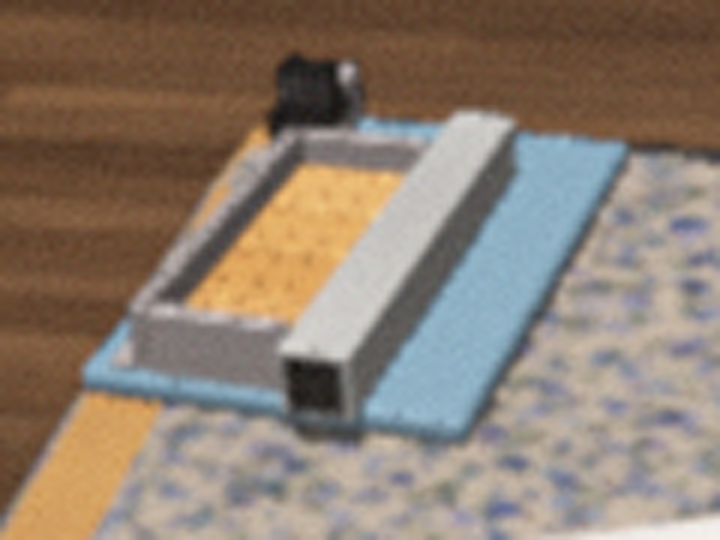

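The final view is unchanged: row closed, bar flush from crop (320,385) to (485,120), arm clear. Handing in.

```bash
python3 -c "
from plant import finish_job; print(finish_job())"
```

```text
the job is handed in; nothing more can be done
None
```

The shortbread is framed and the job was handed in at about 60 s; no verdict was reported.

**What I did:**
- I lifted the bar onto the table in front of the board and slid the stop back to about 200 mm.
- I laid the four pieces from the tray in one row, then pushed each against the fence. I pressed the stop until the row was tight, at about 19 N.
- The bar was knocked about 4 cm aside while it lay on the table. I found it again and set it down in front of the row. I pushed it flush at three points, with 6–17 N at each.
- I pressed the stop once more at the end, and it met resistance at the same place as before.

**Last checks:**
- **Row:** the stop contact put the row at about 152 mm wide, which matches four 38 mm pieces. The final pictures show no visible gaps.
- **Bar:** the push contact points lay parallel to the fence to within a fraction of a millimetre. It runs from about 20 mm past the end wall face to about -190 mm, so it spans the whole row. Its end overhangs the board's side edge by about 10 mm.
- **Bar distance from fence:** the network's reading of the bar ends was 65–69 mm from the fence, against the expected 72 mm. I trusted the contact measurements, since 65 mm would put the bar inside the pieces.
- **Timer and shaker:** both read within about 3 mm of where they started, which is within measuring error.

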